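# Unstack the turned lids and close the jars

## Robot

A 6-joint arm with a two-finger parallel gripper is mounted at the origin on the work surface. World frame = base frame: x ahead of the robot, y to its left, z up, the work surface at z = 0. Lengths are in m, angles in rad, forces in N, time in s.
With the tool pointing down it reaches from about 0.35 to 0.85 m from the base axis. Payload 8.1 kg.
Tool frame: the origin (TCP) lies on the centre line of the jaws, within the pads' length; the fingertips stand robot.finger_overhang ahead of it and the grasp point (between the pads) lies 5 mm behind it (robot.finger_overhang is the distance from the TCP to the fingertips, in m); z points along the fingers, y is the direction in which the jaws open and shut (so a half turn about z gives the same grasp; the last joint's range is limited). The gripper opens to 93 mm and grips with 3 to 60 N. Pads are 15 mm wide; open, the fingers measure 128 mm over their backs; the gripper's body (75 mm by 188 mm) begins 65 mm behind the grasp point.
Start: joints at [1.1, 0.13, 1.488, -0, 1.523, -0.085], TCP at [0.226, 0.556, 0.198] pointing down, gripper open.
Joint ranges: [-2.96, 2.96], [-0.89, 2.26], [0.02, 2.5], [-1.34, 4.48], [0, 2.73], [-2.66, 2.66]. Speed limits (rad/s): [2.39, 2.39, 2.79, 3.14, 3.14, 3.14].

## Interface

Orientations are given as a rotation vector (axis times angle).
In Python, from plant import robot gives the robot as it stands. The module is installed in compiled form; this text tells all that it offers.
- The arm moves only by the tool carry_out, never from a script. Its argument "commands" is a list that holds one entry, the list of rows, each a list of 4 numbers: the shift along the tool's x, y, z in cm, then the turn about the tool's z in degrees. In form: [[[tx, ty, tz, roll], ...]]. A call has 1 to 20 rows; each row shifts and turns the commanded pose from where the row before left it, along the tool's axes as they then stand; what a row does not reach is not made up. A row lasts 1/12 s, in which the tool goes at most 41.7 mm and 7.16 degrees, less where a joint would pass 70% of its speed; a pose out of reach is approached as far as the arm can. A call is refused whole if a number of a shift passes 4.17 or a number of a turn 7.16, either way. A call with a gripper value outside its range is refused whole. "claw" is the finger opening in cm, from 0 to 9.3, set as the call begins (left out, the last holds). The fingers move at their own pace and stop on an object; "grip_force" is the grip in N (left out, the last holds). Time passes only in rows, so rows that do not move let the fingers close. It gives the time, the measured TCP pose, the force and the opening at its end, in the units of the state.
- robot.read_state(): the state, without advancing time (a new reading comes with each control period).
- robot.read_camera(name): name is "scene" or "top"; returns the picture (480x640x3 uint8, red, green, blue); there is no depth.
- robot.camera_params(name): a dict with "mtx" (3x3 intrinsics, pixels), "R" (3x3) and "t" (3): a world point X has camera coordinates R X + t. Camera axes: x right, y down, z forward; pixel columns grow to the right and rows downward; lengths in m; the calibration is good to about 2 mm. A picture is of the moment at which its call begins. camera_params takes no time and is no camera call.
- robot.close_job(): hands the job in, once; it reports no verdict.
The state is a dict: "t": time; "q": joint angles; "dq": joint speeds; "joint_torque": joint torques, N m; "tool_pos": TCP position; "orientation": TCP orientation; "force": force on the tool from outside, world axes, zero at the start; "wrist_torque": the same for the moment, N m; "opening": finger opening in m.
Only numpy, scipy, OpenCV 4.12 (cv2) and the standard library are available. Lean on these libraries where they do the work, as an engineer would, in place of code of your own. Each camera call takes 0.05 s, during which the arm holds its last target.

## Task

The turned lids have been lying in a stack under the steel weight. Take the stack apart from the top, one piece after another: stand the weight upright on the cork pad, wholly within its edge, then seat each lid level and fully home, plug down, on the jar whose mouth it fits. Leave the jars standing where they are, do not disturb the finished pot with the knobbed lid, and let go of everything.

Things in the scene. Friction and masses are not known exactly. Their poses are not given: they have to be found in the camera images.
- weight_center (a point): Flattening weight: plain dark steel cylinder standing upright, 28 mm diameter, 30 mm high, top edge bevelled, 0.1 to 0.2 kg. Loose; stands on top of the stack at the start. The point is its centre, half-way up; z is its upright axis.
- lid_small_center (a point): The small pale wood lid, 22 mm high, flat on top: a disc 40 mm across, 12 mm thick, over a plug 10 mm deep, 27 mm across, tapering to 19 mm at its foot. Starts directly under the weight, plug down; fingertips have room under the disc's edge. Loose, 15 to 60 g. Point: on its axis 11 mm above the foot, 1 mm above the disc's underside (so 1 mm above the rim once seated); z up.
- lid_medium_center (a point): The medium pale wood lid, 22 mm high, flat on top: a disc 54 mm across, 12 mm thick, over a plug 10 mm deep, 40 mm across, tapering to 32 mm at its foot. Starts under the small lid, plug down; fingertips have room under the disc's edge. Loose, 15 to 60 g. Point: on its axis 11 mm above the foot, 1 mm above the disc's underside (so 1 mm above the rim once seated); z up.
- lid_large_center (a point): The large pale wood lid, 22 mm high, flat on top: a disc 66 mm across, 12 mm thick, over a plug 10 mm deep, 51 mm across, tapering to 43 mm at its foot. Starts lowest, on a 100 mm square dark board 12 mm thick, plug down; fingertips have room under the disc's edge. Loose, 15 to 60 g. Point: on its axis 11 mm above the foot, 1 mm above the disc's underside (so 1 mm above the rim once seated); z up.
- jar_small_mouth (a point): The small-mouthed open jar of brown turned wood, 95 mm high, standing loose on the bench (0.08 to 0.25 kg): belly 60 mm in diameter, narrowing to a neck of 39 mm outside over its top 16 mm, mouth 32 mm across inside. The point is the centre of the mouth at rim height; z is up. The small lid fits it.
- jar_medium_mouth (a point): The medium-mouthed open jar of brown turned wood, 80 mm high, standing loose on the bench (0.08 to 0.25 kg): belly 72 mm in diameter, narrowing to a neck of 52 mm outside over its top 16 mm, mouth 45 mm across inside. The point is the centre of the mouth at rim height; z is up. The medium lid fits it.
- jar_large_mouth (a point): The large-mouthed open jar of brown turned wood, 65 mm high, standing loose on the bench (0.08 to 0.25 kg): belly 84 mm in diameter, narrowing to a neck of 63 mm outside over its top 16 mm, mouth 56 mm across inside. The point is the centre of the mouth at rim height; z is up. The large lid fits it.
- pad_top (a point): Round cork pad fixed on the bench, 64 mm in diameter and 8 mm thick: the weight's place. The point is the centre of its top face; z is up.
- pot_center (a point): A finished dark wooden pot with its knobbed lid already on, not part of the job: 70 mm in diameter, 98 mm high, standing loose near the jars. The point is on its axis half-way up (49 mm above the bench).
Not all that is in view belongs to the job. What is shaped like the part that bears lid_large_center but blue or orange is not meant.

How it is judged:
On the way, in this order (a step that is already met when the one before it is completed fails the run):
1. the weight stands on the cork pad, let go (horizontal distance between weight_center and pad_top below 0.018 m and z of weight_center in the frame of pad_top between 0.012 and 0.018 m and angle between weight_center's own z axis and vertical below 0.08 rad and contact force between the fingers and weight below 0.1 N), for 0.2 s.
2. the small lid is seated on the small-mouthed jar, let go (z of lid_small_center in the frame of jar_small_mouth between -0.003 and 0.005 m and horizontal distance between lid_small_center and jar_small_mouth below 0.007 m and angle between each of lid_small_center, jar_small_mouth's own z axis and vertical below 0.08 rad and contact force between the fingers and lid_small below 0.1 N), for 0.2 s.
3. the medium lid is seated on the medium-mouthed jar, let go (z of lid_medium_center in the frame of jar_medium_mouth between -0.003 and 0.005 m and horizontal distance between lid_medium_center and jar_medium_mouth below 0.007 m and angle between each of lid_medium_center, jar_medium_mouth's own z axis and vertical below 0.08 rad and contact force between the fingers and lid_medium below 0.1 N), for 0.2 s.
4. the large lid is seated on the large-mouthed jar, let go (z of lid_large_center in the frame of jar_large_mouth between -0.003 and 0.005 m and horizontal distance between lid_large_center and jar_large_mouth below 0.007 m and angle between each of lid_large_center, jar_large_mouth's own z axis and vertical below 0.08 rad and contact force between the fingers and lid_large below 0.1 N), for 0.2 s.
At the end, for the whole second after the job is handed in: The weight stands upright within 18 mm of the pad's centre; each lid sits level (within 4.5 degrees) on the jar of its own size, its axis within 7 mm of the mouth's centre and its disc on the rim (height within about 4 mm); the jars are upright; all is released and at rest (horizontal distance between weight_center and pad_top below 0.018 m and z of weight_center in the frame of pad_top between 0.012 and 0.018 m and angle between each of weight_center, lid_small_center, jar_small_mouth, lid_medium_center, jar_medium_mouth, lid_large_center, jar_large_mouth's own z axis and vertical below 0.08 rad and z of lid_small_center in the frame of jar_small_mouth between -0.003 and 0.005 m and horizontal distance between lid_small_center and jar_small_mouth below 0.007 m and z of lid_medium_center in the frame of jar_medium_mouth between -0.003 and 0.005 m and horizontal distance between lid_medium_center and jar_medium_mouth below 0.007 m and z of lid_large_center in the frame of jar_large_mouth between -0.003 and 0.005 m and horizontal distance between lid_large_center and jar_large_mouth below 0.007 m and linear speed of each of weight, lid_small, lid_medium, lid_large below 0.02 m/s); the robot touches nothing.
It fails at once if the small jar is shifted more than 40 mm or knocked over (distance of jar_small_mouth from where it was at the start of the episode above 0.04 m or angle between jar_small_mouth's own z axis and vertical above 0.5 rad).
It fails at once if the medium jar is shifted more than 40 mm or knocked over (distance of jar_medium_mouth from where it was at the start of the episode above 0.04 m or angle between jar_medium_mouth's own z axis and vertical above 0.5 rad).
It fails at once if the large jar is shifted more than 40 mm or knocked over (distance of jar_large_mouth from where it was at the start of the episode above 0.04 m or angle between jar_large_mouth's own z axis and vertical above 0.5 rad).
It fails at once if the finished pot is shifted more than 20 mm or knocked over (distance of pot_center from where it was at the start of the episode above 0.02 m or angle between pot_center's own z axis and vertical above 0.5 rad).
It also fails if it takes over 109 s, if anything falls off the work surface, if the arm or the gripper's body presses on something with over 40 N, if the wrist force passes 120 N, or if a joint passes its speed limit or range.

## Working session

There is one attempt and no reset: what is moved stays moved. The work goes in short steps, Python scripts to look and compute and a tool call to move; the robot and the scene stay as the last step left them, time stands still between calls to the robot, and variables do not carry over. Pictures are saved under pics/ and viewed, and the job is handed in when it is done.

Besides the shell and the picture viewer there is one more tool, called after "Call:" as name(argument=value, ...), one argument or row to a line, values as JSON. carry_out: Moves the arm, as the interface text tells. Its arguments: {"type":"object","properties":{"commands":{"type":"array","items":{"type":"array","items":{"type":"array","items":{"type":"number"}}}},"claw":{"type":"number"},"grip_force":{"type":"number"}},"required":["commands"]}

```bash
mkdir -p pics; ls; python3 - <<'E'
from plant import robot
import cv2
s=robot.read_state();print({k:(v if not hasattr(v,'round') else v) for k,v in s.items()}); print(robot.finger_overhang)
for n in("scene","top"):
    p=robot.camera_params(n);print(n,p)
    im=robot.read_camera(n);cv2.imwrite(f"pics/{n}0.png",im[:,:,::-1])
E
```

```text
pics
{'t': 0.0, 'q': array([ 1.09960552e+00,  1.31164366e-01,  1.48925679e+00, -3.78609827e-05,
        1.52297146e+00, -8.54091639e-02]), 'dq': array([-0.0020715 , -0.00015071,  0.00012883, -0.00123066,  0.0010573 ,
       -0.00027465]), 'joint_torque': array([ 1.02679242e-03, -5.59836388e+01, -4.91762674e+01,  7.67429033e-02,
        3.51214490e-02, -1.88934687e-04]), 'tool_pos': array([0.22549937, 0.5553752 , 0.1965979 ]), 'orientation': array([-6.02142680e-01, -3.08287898e+00,  2.73450218e-03]), 'force': array([-0.04738064, -0.06541794,  0.42631013]), 'wrist_torque': array([0.02961111, 0.02853231, 0.02010879]), 'opening': 0.09297472196943735}
0.014
scene {'mtx': array([[530.90517763,   0.        , 323.54679668],
       [  0.        , 530.90517763, 243.33805325],
       [  0.        ,   0.        ,   1.        ]]), 'R': array([[-0.51042419,  0.8596838 ,  0.02027116],
       [ 0.61104857,  0.37918558, -0.69486541],
       [-0.60505107, -0.34228945, -0.71885405]]), 't': array([ 0.27435866, -0.25402387,  1.11717155])}
top {'mtx': array([[526.82117724,   0.        , 324.12060978],
       [  0.        , 526.82117724, 243.47903202],
       [  0.        ,   0.        ,   1.        ]]), 'R': array([[ 0.01501125, -0.99983776,  0.00995599],
       [-0.98613079, -0.01644999, -0.16515283],
       [ 0.16528982, -0.00733876, -0.98621773]]), 't': array([-0.05323767,  0.52031061,  0.82828546])}
```

View pics/scene0.png

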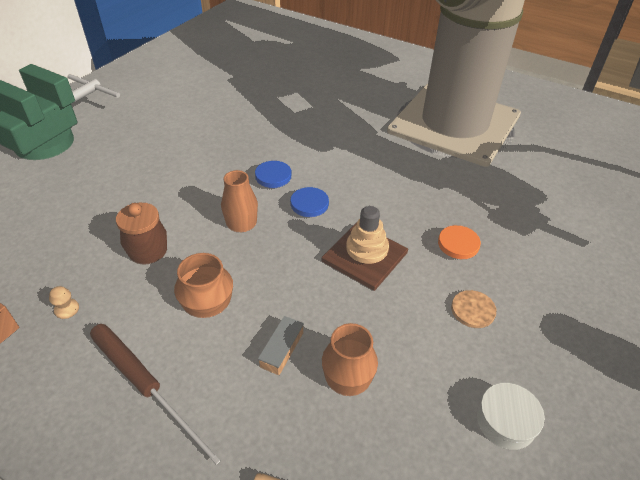

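View pics/top0.png

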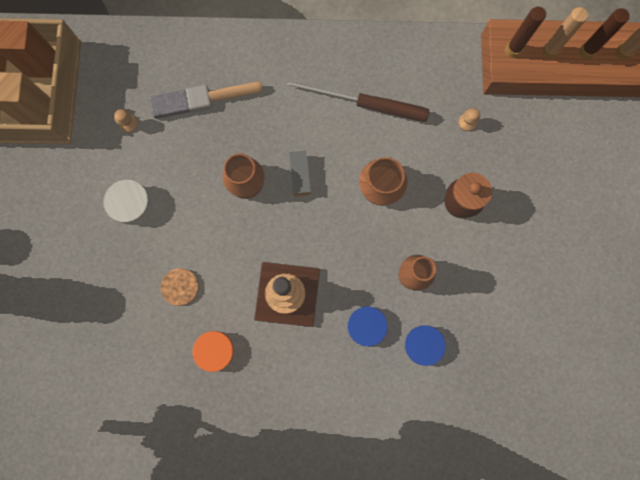

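The two views show the stack on the dark board (scene 368,235; top 287,290), the cork pad (scene 474,309; top 180,287) and the pot (scene 143,233; top 468,193). There are three jars: scene 238,200 / top 418,270; scene 350,360 / top 243,172; scene 203,285 / top 384,180. The blue discs and the orange disc are decoys. Next I'll enlarge the crops to read pixels.

```bash
cat > h.py <<'E'
import numpy as np, cv2
from plant import robot
def crop(src,x,y,w,h,k,out):
    im=cv2.imread(src)[y:y+h,x:x+w]
    im=cv2.resize(im,None,fx=k,fy=k,interpolation=cv2.INTER_CUBIC)
    for c in range(-(-x//10)*10,x+w,10):
        cv2.line(im,(int((c-x+.5)*k),0),(int((c-x+.5)*k),8 if c%20 else 14),(0,0,255),1)
        if c%20==0: cv2.putText(im,str(c),(int((c-x)*k),26),0,.4,(0,0,255),1)
    for r in range(-(-y//10)*10,y+h,10):
        cv2.line(im,(0,int((r-y+.5)*k)),(8 if r%20 else 14,int((r-y+.5)*k)),(0,0,255),1)
        if r%20==0: cv2.putText(im,str(r),(16,int((r-y+.5)*k)+4),0,.4,(0,0,255),1)
    cv2.imwrite(out,im)
def proj(n,X):
    p=robot.camera_params(n);c=p['R']@np.asarray(X,float)+p['t'];u=p['mtx']@c;return u[:2]/u[2]
def atz(n,uv,z):
    p=robot.camera_params(n);d=p['R'].T@np.linalg.inv(p['mtx'])@np.array([uv[0],uv[1],1.]);o=-p['R'].T@p['t'];return o+d*(z-o[2])/d[2]
def tri(a,b):
    # scene px a, top px b
    P=[robot.camera_params(n) for n in("scene","top")]
    M=[p['mtx']@np.c_[p['R'],p['t']] for p in P]
    X=cv2.triangulatePoints(M[0],M[1],np.array(a,float).reshape(2,1),np.array(b,float).reshape(2,1))[:,0];X=X[:3]/X[3]
    e=[np.linalg.norm(proj('scene',X)-a),np.linalg.norm(proj('top',X)-b)]
    return X,e
E
python3 - <<'E'
from h import *
crop('pics/scene0.png',320,195,100,75,8,'pics/s_stack.png')
crop('pics/top0.png',240,250,100,75,8,'pics/t_stack.png')
crop('pics/scene0.png',160,160,130,100,6,'pics/s_jars1.png')
crop('pics/scene0.png',165,245,230,150,3.4,'pics/s_jars2.png')
crop('pics/top0.png',350,140,160,120,5,'pics/t_jars1.png')
crop('pics/top0.png',360,235,100,75,8,'pics/t_jars3.png')
crop('pics/top0.png',210,140,100,75,8,'pics/t_jars2.png')
E
```

```text
(no output)
```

View pics/s_stack.png

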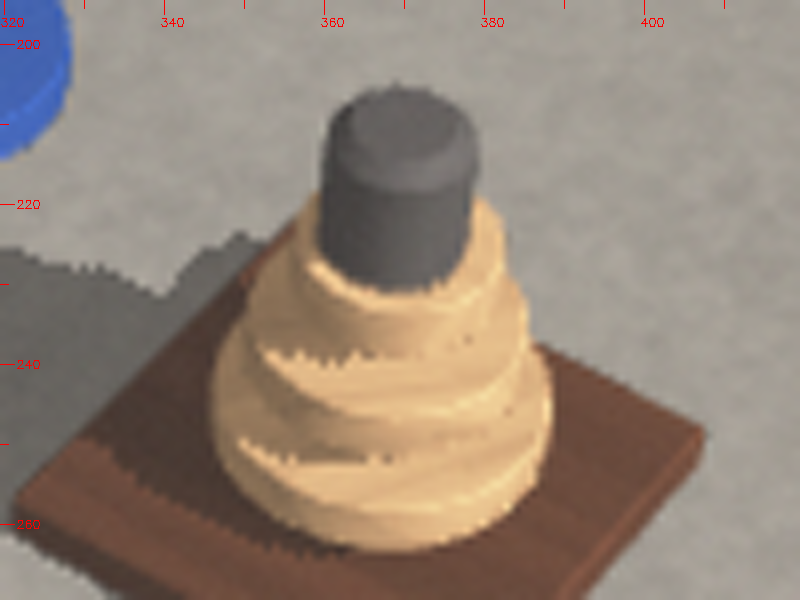

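View pics/t_stack.png

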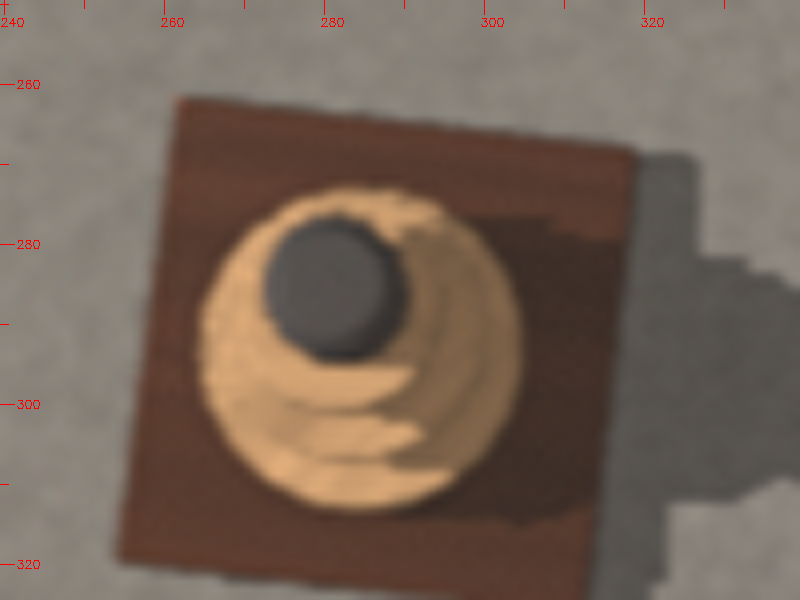

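View pics/s_jars1.png

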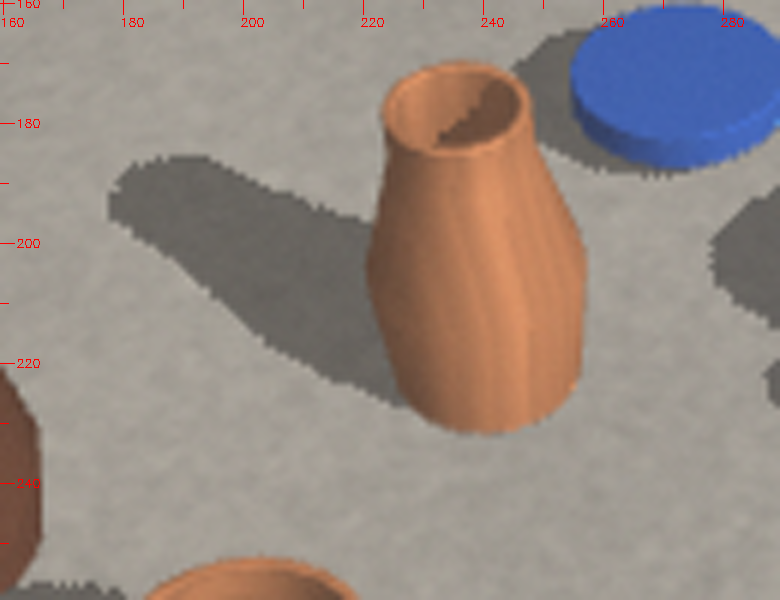

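View pics/s_jars2.png

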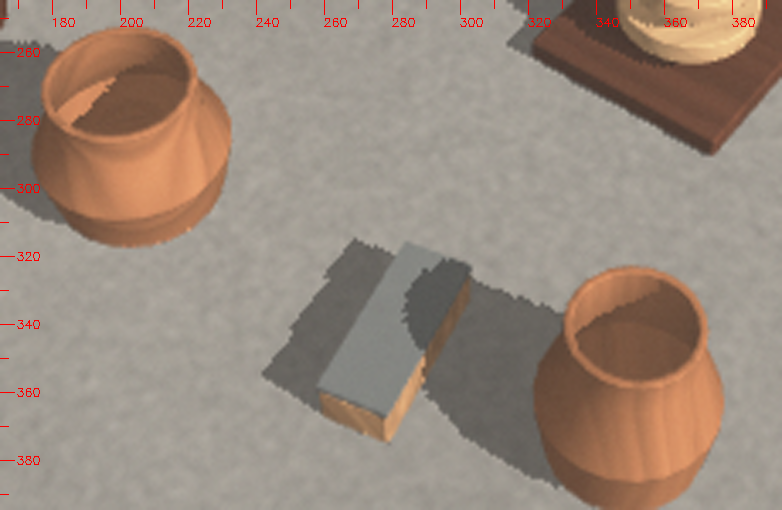

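View pics/t_jars1.png

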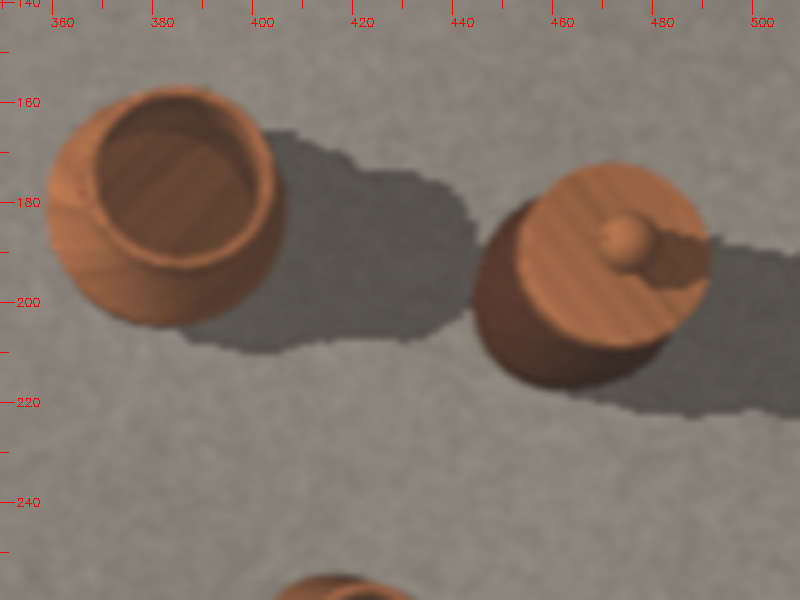

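View pics/t_jars2.png

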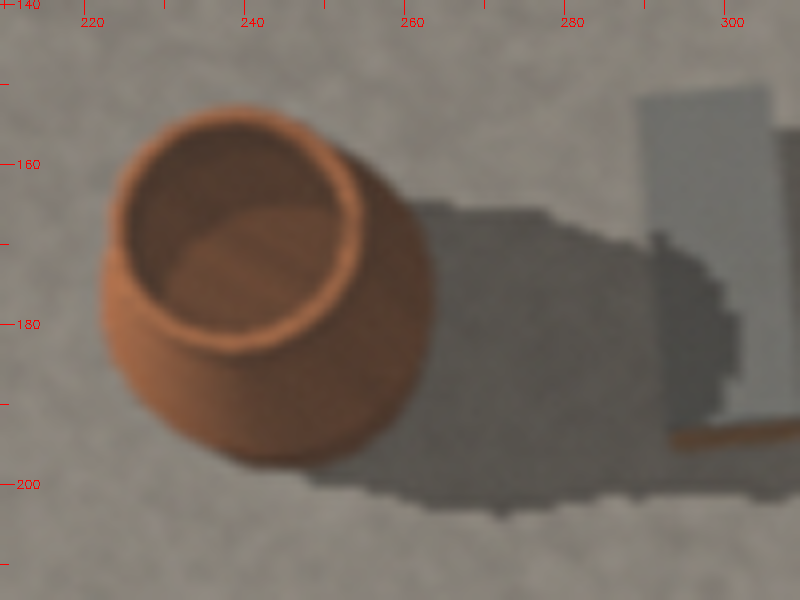

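View pics/t_jars3.png

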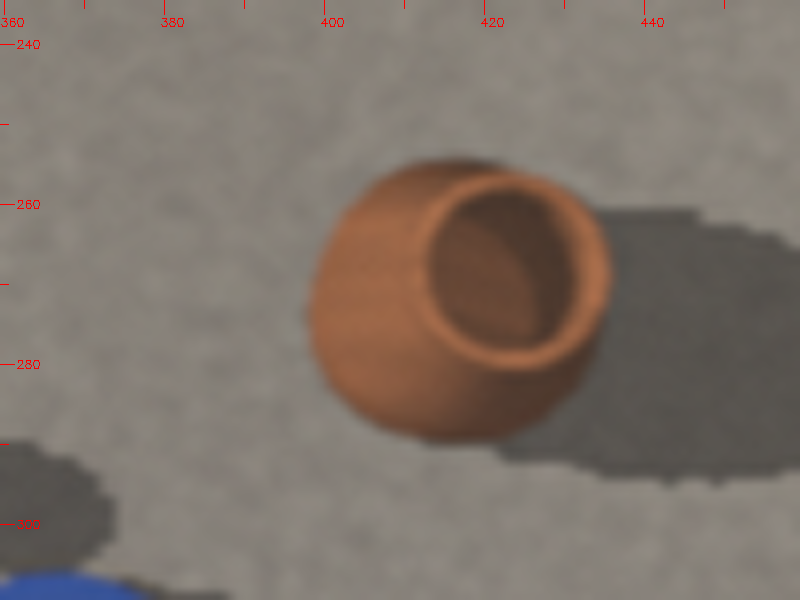

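```bash
cat >> h.py <<'E'
from scipy.optimize import least_squares
A=np.linspace(0,2*np.pi,180)
def rings(x,y,z0,prof):
    return np.vstack([np.c_[x+r*np.cos(A),y+r*np.sin(A),np.full_like(A,z0+h)] for r,h in prof])
def bbox(n,P):
    p=robot.camera_params(n);c=P@p['R'].T+p['t'];u=c@p['mtx'].T;u=u[:,:2]/u[:,2:];return np.r_[u.min(0),u.max(0)]  # l,t,r,b
def fit(prof,scene=None,top=None,z=None,x0=(.5,.1,.05)):
    """bbox l,t,r,b with None for unseen"""
    def res(v):
        zz=v[2] if z is None else z
        P=rings(v[0],v[1],zz,prof);o=[]
        for n,m in(("scene",scene),("top",top)):
            if m is None: continue
            b=bbox(n,P);o+=[b[i]-m[i] for i in range(4) if m[i] is not None]
        return o
    s=least_squares(res,x0 if z is None else x0[:2]);return s.x.round(4),np.round(s.fun,1)
E
python3 - <<'E'
from h import *
print('small',fit([(.0195,0)],(223.2,169.5,248.3,185.7),(411.25,255.5,435.75,280.75)))
print('med',fit([(.026,0)],(330.1,323,372.7,359.2),(223.5,152.4,255.1,183.9)))
print('large',fit([(.0315,0)],(177.1,252.4,222.4,286.6),(367.9,156.5,404.9,193.1)))
print('weight',fit([(.014,0),(.014,.026),(.010,.03)],(359.25,204.75,379.5,231.1),(272.5,276.25,290.75,295)))
print('lidL',fit([(.033,0),(.033,.012)],(345.75,None,388.6,263.5),(264.5,272.75,305,313.4)))
print('pot', atz('top',(472,189.5),.085), atz('scene',(138,213),.085))
crop('pics/scene0.png',440,280,80,60,10,'pics/s_pad.png')
crop('pics/top0.png',140,257,80,60,10,'pics/t_pad.png')
E
```

```text
small (array([ 0.4764, -0.1988,  0.0932]), array([-0.4,  0.1, -0.3, -0.3, -0.6,  0.3,  0. ,  0.1]))
med (array([0.637 , 0.0959, 0.0774]), array([-0.6, -0.1, -0.3,  0. , -0.8,  0.6, -0.3, -0.1]))
large (array([ 0.6344, -0.1452,  0.062 ]), array([-1.1, -0.1, -0.3, -0.1, -1.2,  0.5, -0.2,  0.5]))
weight (array([0.4457, 0.0203, 0.0776]), array([-0.6, -0. , -0.2, -0. , -0.9, -0.2,  0.2,  0.6]))
lidL (array([0.4391, 0.0191, 0.0212]), array([-0.4, -0.1, -0.1, -0.2,  0.2, -0.4, -0. ]))
pot [ 0.60605443 -0.28100742  0.085     ] [ 0.61066992 -0.2761082   0.085     ]
```

View pics/s_pad.png

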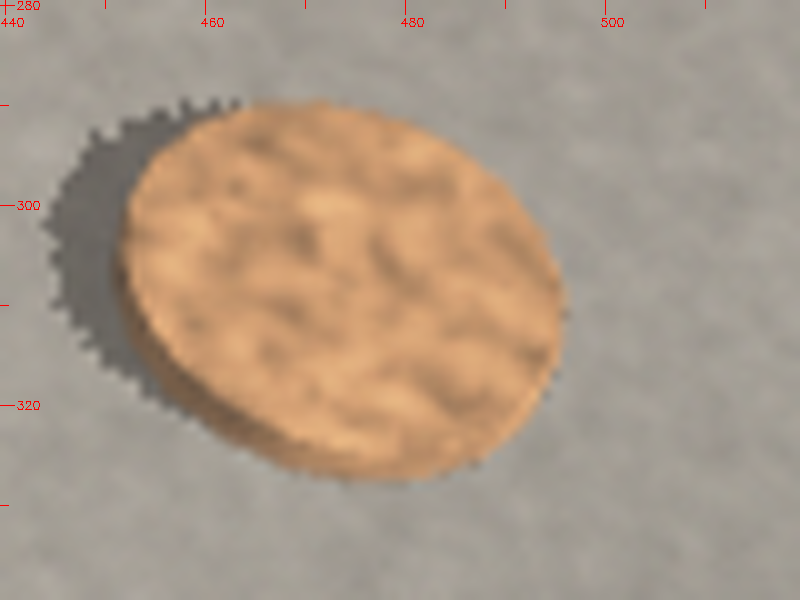

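View pics/t_pad.png

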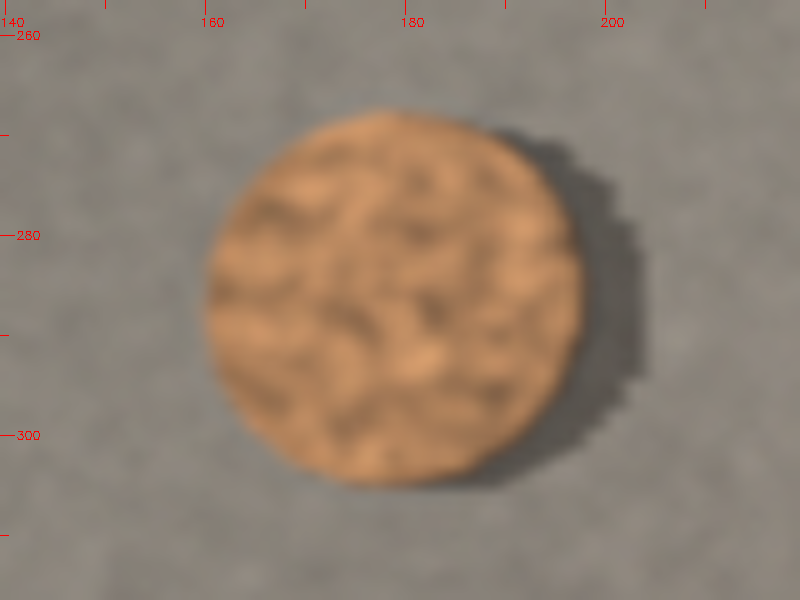

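```bash
python3 - <<'E'
from h import *
print('pad',fit([(.032,-.008),(.032,0)],(451.3,289.7,496.2,327.7),(159.8,267.3,198,305.3)))
from scipy.spatial.transform import Rotation as R
print(R.from_rotvec(robot.read_state()['orientation']).as_matrix().round(3))
E
```

```text
pad (array([0.4495, 0.2014, 0.0074]), array([-0.8, -0.3,  0.1,  0.4, -0.7,  0.2,  0. ,  0.1]))
[[-0.927  0.376 -0.001]
 [ 0.376  0.927 -0.001]
 [ 0.    -0.002 -1.   ]]
```

Call:
carry_out(
  commands=[
    [[0,0,0,-5.53],[0,0,0,-5.53],[0,0,0,-5.53],[0,0,0,-5.53],[0,0,0,0]],
  ],
  claw=5.5,
  grip_force=20,
)

```text
t: 0.52
tool_pos: [0.2256, 0.5556, 0.197]
orientation: [0.008, -3.141, 0.002]
force: [-0.4, -0.5, -0.3]
opening: 0.064
```

Call:
carry_out(
  commands=[
    [[-1.375,-3.35,0,0],[-1.375,-3.35,0,0],[-1.375,-3.35,0,0],[-1.375,-3.35,0,0],[-1.375,-3.35,0,0],[-1.375,-3.35,0,0],[-1.375,-3.35,0,0],[-1.375,-3.35,0,0],[-1.375,-3.35,0,0],[-1.375,-3.35,0,0],[-1.375,-3.35,0,0],[-1.375,-3.35,0,0],[-1.375,-3.35,0,0],[-1.375,-3.35,0,0],[-1.375,-3.35,0,0],[-1.375,-3.35,0,0],[0,0,0,0],[0,0,0,0]],
  ],
)

```text
t: 2.02
tool_pos: [0.446, 0.0183, 0.1973]
orientation: [-0.011, -3.141, -0.0]
force: [-0.0, -0.2, 0.3]
opening: 0.0552
```

```bash
cat >> h.py <<'E'
def snap(n,x,y,w,h,k,name):
    cv2.imwrite('pics/full_'+name+'.png',robot.read_camera(n)[:,:,::-1]); crop('pics/full_'+name+'.png',x,y,w,h,k,'pics/'+name+'.png')
E
python3 - <<'E'
from h import *
snap('scene',300,110,160,120,5,'s1')
s=robot.read_state();print(s['tool_pos'],s['opening'],proj('scene',s['tool_pos']+[0,0,-.014]))
E
```

```text
[0.44568802 0.01949548 0.19729665] 0.05470706312365327 [373.96972963 167.22109713]
```

View pics/s1.png

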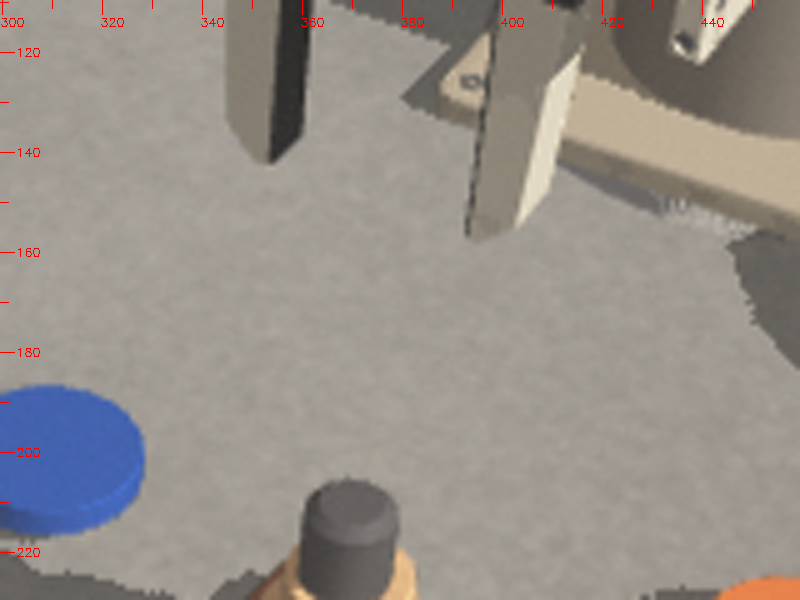

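```bash
python3 - <<'E'
from h import *
p=np.array([.4457,.0195,.1973])
for sx in(-.0075,.0075):
  for sy in(-.0274,.0274): print(sx,sy,proj('scene',p+[sx,sy,-.014]).round(1))
E
```

```text
-0.0075 -0.0274 [358.5 157.7]
-0.0075 0.0274 [395.  171.1]
0.0075 -0.0274 [353.3 163.4]
0.0075 0.0274 [390.  177.1]
```

```bash
python3 - <<'E'
from h import *
snap('top',190,200,180,135,4.4,'t1')
p=np.array([.4457,.0195,.1973])
print(proj('top',p+[0,0,-.014]))
for sx in(-.0075,.0075):
  for sy in(-.0274,.0274): print(sx,sy,proj('top',p+[sx,sy,-.014]).round(1))
print(proj('scene',p)-proj('scene',p+[0,0,-.01]),proj('scene',p)-proj('scene',p+[0.01,0,0]))
E
```

```text
[277.19944437 280.1564213 ]
-0.0075 -0.0274 [297.1 286. ]
-0.0075 0.0274 [257.  285.3]
0.0075 -0.0274 [297.4 275. ]
0.0075 0.0274 [257.4 274.4]
[ 0.67524891 -6.08511246] [ 3.46216719 -3.94292188]
```

View pics/t1.png

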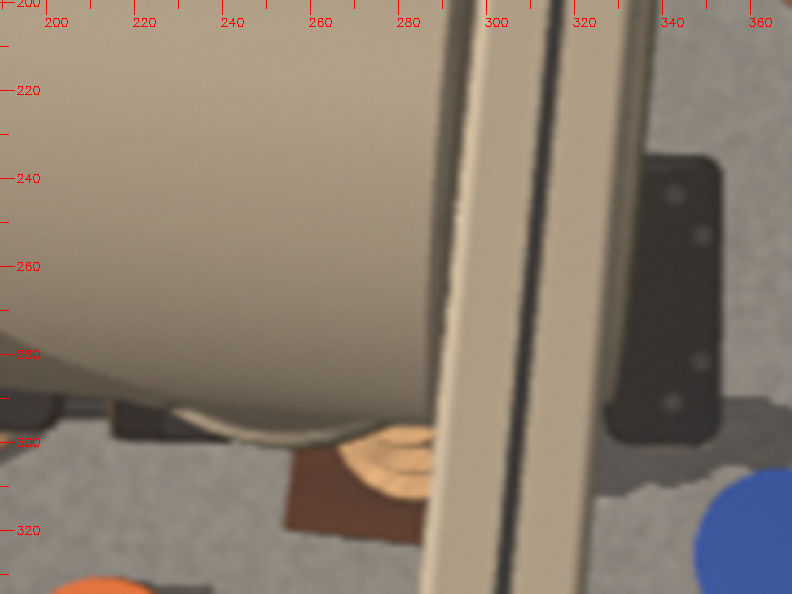

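View pics/full_s1.png

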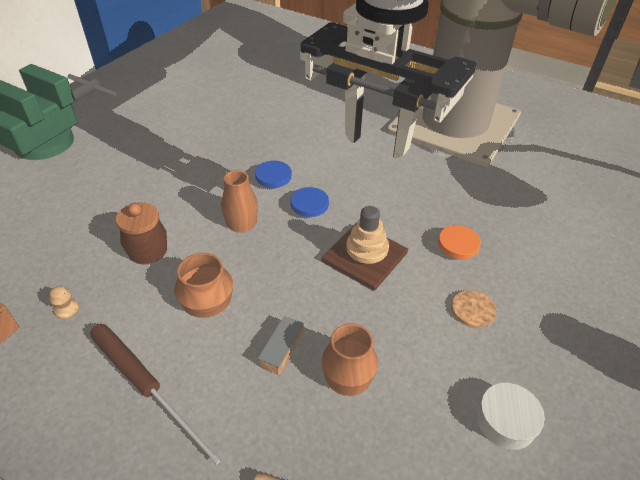

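```bash
python3 - <<'E'
from h import *
p=np.array([.4457,.0195,.1973])
for dz in(.07,.1,.13):
  print(dz,[proj('top',p+[sx,-.094,dz]).round(1) for sx in(-.0375,.0375)],[proj('scene',p+[.0375,sy,dz]).round(1) for sy in(-.094,.094)])
E
python3 -c "
from h import *
crop('pics/full_s1.png',290,0,200,150,4,'pics/s1b.png')"
```

```text
0.07 [array([349.1, 305.8]), array([349.6, 244.2])] [array([298.6, 104. ]), array([440.4, 152.6])]
0.1 [array([350.6, 304.5]), array([351.1, 240. ])] [array([298.3,  81.9]), array([445.4, 129.9])]
0.13 [array([352.3, 303.1]), array([352.7, 235.4])] [array([297.9,  58.2]), array([450.7, 105.3])]
```

View pics/s1b.png

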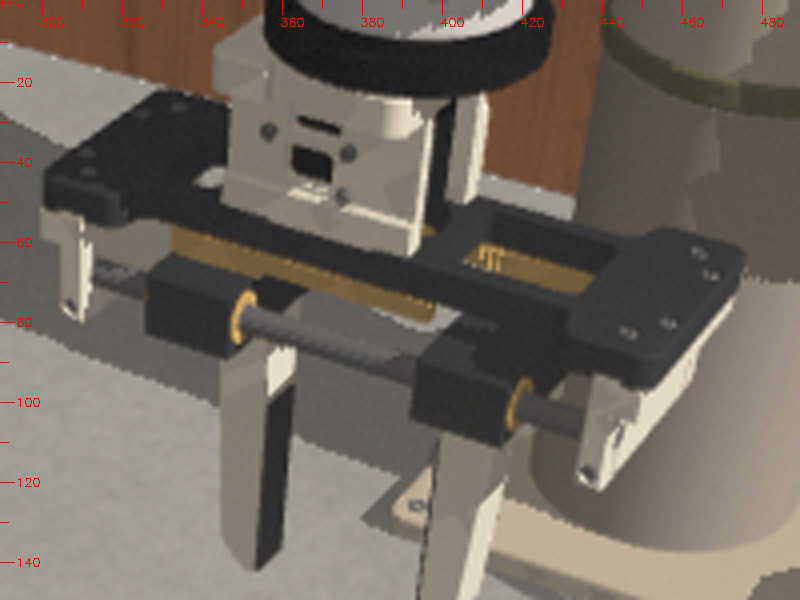

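The reported TCP and the picture disagree. In the scene view both fingertips (353,142 and 393,157) sit about 20 px above where they should project, about 30 mm in height. I'll check this lower down before trusting z.

Call:
carry_out(
  commands=[
    [[0,0,1.1,0],[0,0,1.1,0],[0,0,1.1,0],[0,0,1.1,0],[0,0,0,0],[0,0,0,0]],
  ],
)

```text
t: 2.62
tool_pos: [0.4449, 0.0204, 0.1522]
orientation: [0.001, -3.139, -0.0]
force: [-0.1, 0.1, -0.9]
opening: 0.0548
```

```bash
python3 - <<'E'
from h import *
s=robot.read_state();p=s['tool_pos'];print(p,s['opening'])
snap('scene',310,140,120,90,6.6,'s2')
for sx in(-.0075,.0075):
  for sy in(-.5,.5): print(sx,sy,proj('scene',p+[sx,sy*s['opening'],-.014]).round(1),proj('scene',p+[sx,sy*s['opening'],.02]).round(1))
E
```

```text
[0.44485832 0.02037002 0.15224085] 0.05484289079497087
-0.0075 -0.5 [357.2 183.3] [358.8 164.1]
-0.0075 0.5 [392.  196.7] [394.9 177.5]
0.0075 -0.5 [352.1 189. ] [353.6 169.8]
0.0075 0.5 [387.3 202.8] [390.  183.6]
```

View pics/s2.png

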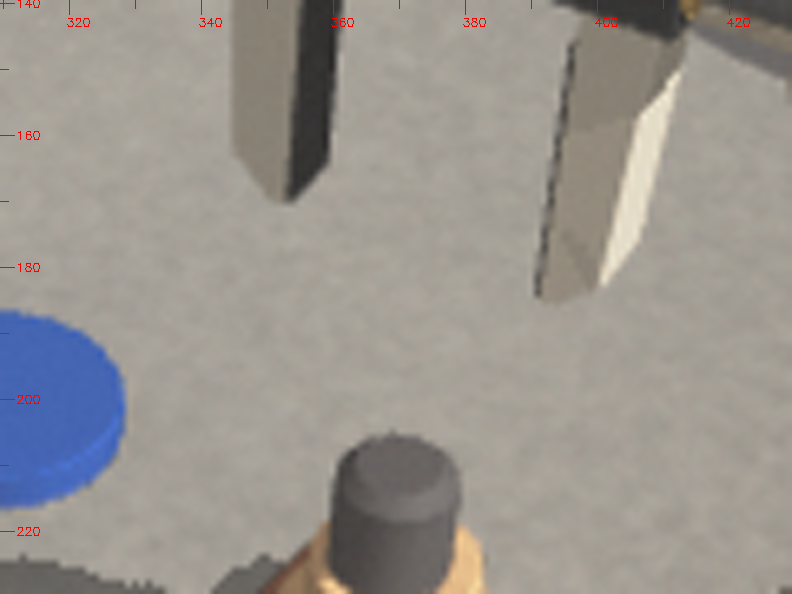

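Call:
carry_out(
  commands=[
    [[0,0,1.3,0],[0,0,1.3,0],[0,0,1.3,0],[0,0,1.3,0],[0,0,0,0],[0,0,0,0]],
  ],
)

```text
t: 3.17
tool_pos: [0.4458, 0.02, 0.1018]
orientation: [0.0, -3.141, -0.0]
force: [0.3, -0.0, 0.7]
opening: 0.0549
```

```bash
python3 - <<'E'
from h import *
s=robot.read_state();p=s['tool_pos'];print(p,s['opening'],s['force'])
snap('scene',310,170,120,90,6.6,'s3')
for sx in(-.0075,.0075):
  for sy in(-.5,.5): print(sx,sy,proj('scene',p+[sx,sy*s['opening'],-.014]).round(1),proj('scene',p+[sx,sy*s['opening'],.02]).round(1))
E
```

```text
[0.44575507 0.01997203 0.10181502] 0.05485630455004911 [ 0.30624465 -0.01826226  0.70008763]
-0.0075 -0.5 [354.4 209.7] [355.9 192.3]
-0.0075 0.5 [387.6 223.2] [390.2 205.8]
0.0075 -0.5 [349.6 215.6] [350.9 198.1]
0.0075 0.5 [383.  229.4] [385.5 211.9]
```

View pics/s3.png

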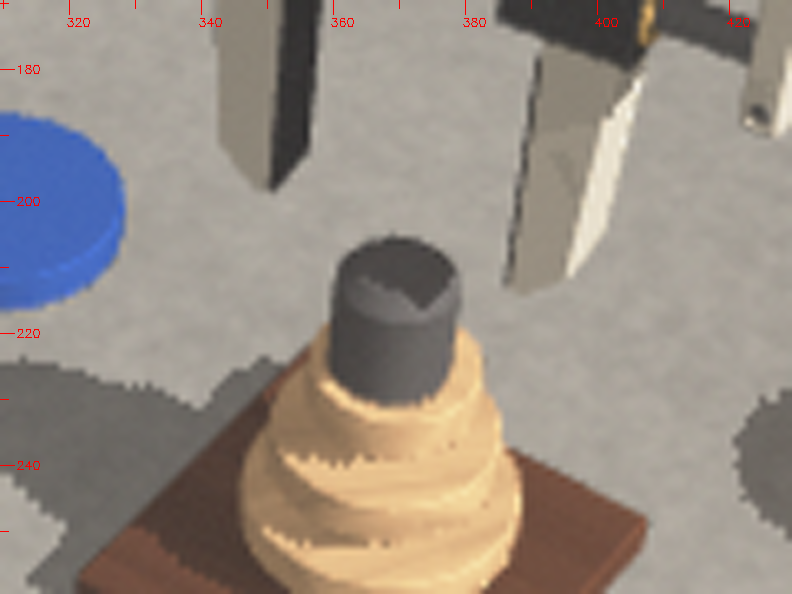

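Call:
carry_out(
  commands=[
    [[0,0,1.0,0],[0,0,1.0,0],[0,0,1.0,0],[0,0,0.9,0],[0,0,0,0],[0,0,0,0]],
  ],
)

```text
t: 3.72
tool_pos: [0.445, 0.02, 0.0616]
orientation: [0.0, -3.139, -0.0]
force: [-0.1, 0.3, -0.1]
opening: 0.055
```

```bash
python3 - <<'E'
from h import *
s=robot.read_state();p=s['tool_pos'];print(p,s['opening'],s['force'])
snap('scene',310,170,120,90,6.6,'s4')
for sx in(-.0075,.0075):
  for sy in(-.5,.5): print(sx,sy,proj('scene',p+[sx,sy*s['opening'],.02]).round(1))
E
```

```text
[0.44497406 0.02003435 0.06157609] 0.054973667423062894 [-0.13124629  0.31325061 -0.123085  ]
-0.0075 -0.5 [354.4 212.5]
-0.0075 0.5 [387.4 226. ]
0.0075 -0.5 [349.6 218.4]
0.0075 0.5 [382.9 232.1]
```

View pics/s4.png

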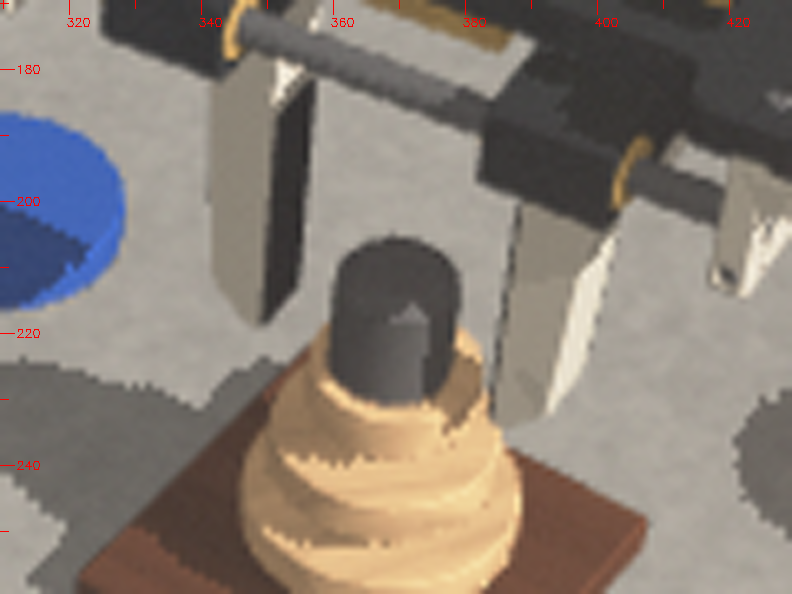

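Call:
carry_out(
  commands=[
    [[0,0,0,0],[0,0,0,0],[0,0,0,0],[0,0,0,0],[0,0,0,0],[0,0,0,0],[0,0,0,0],[0,0,0,0],[0,0,0,0],[0,0,0,0]],
  ],
  claw=2.0,
  grip_force=20,
)

```text
t: 4.6
tool_pos: [0.4462, 0.02, 0.0629]
orientation: [-0.0, 3.141, -0.0]
force: [0.5, 0.1, 3.0]
opening: 0.027
```

```bash
python3 - <<'E'
from h import *
s=robot.read_state();p=s['tool_pos'];print(p,s['opening'],s['force'])
snap('scene',310,170,120,90,6.6,'s5')
E
```

```text
[0.44618201 0.01996983 0.06292906] 0.027032715424433952 [0.46236909 0.07442989 2.95562264]
```

View pics/s5.png

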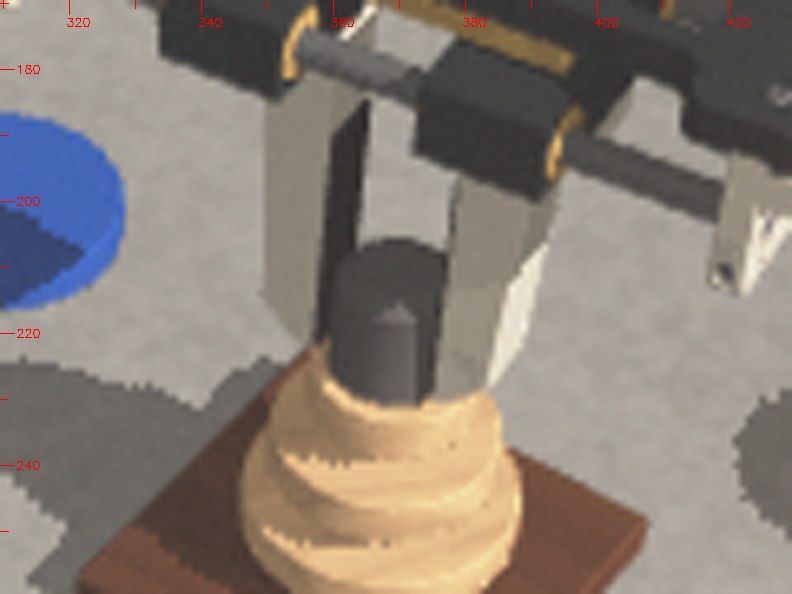

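Call:
carry_out(
  commands=[
    [[0,0,-0.5,0],[0,0,-1.0,0],[0,0,-2.0,0],[0,0,-2.0,0],[0,0,-1.5,0],[0,0,0,0],[0,0,0,0],[0,0,0,0]],
  ],
)

```text
t: 5.32
tool_pos: [0.4453, 0.02, 0.1318]
orientation: [0.0, -3.14, -0.0]
force: [0.3, -0.4, -1.9]
opening: 0.0275
```

```bash
python3 - <<'E'
from h import *
s=robot.read_state();p=s['tool_pos'];print(p,s['opening'],s['force'])
snap('scene',290,130,160,120,5,'s6')
E
```

```text
[0.4453229  0.01998865 0.13179373] 0.02754476484787429 [ 0.25114626 -0.4065939  -1.877289  ]
```

View pics/s6.png

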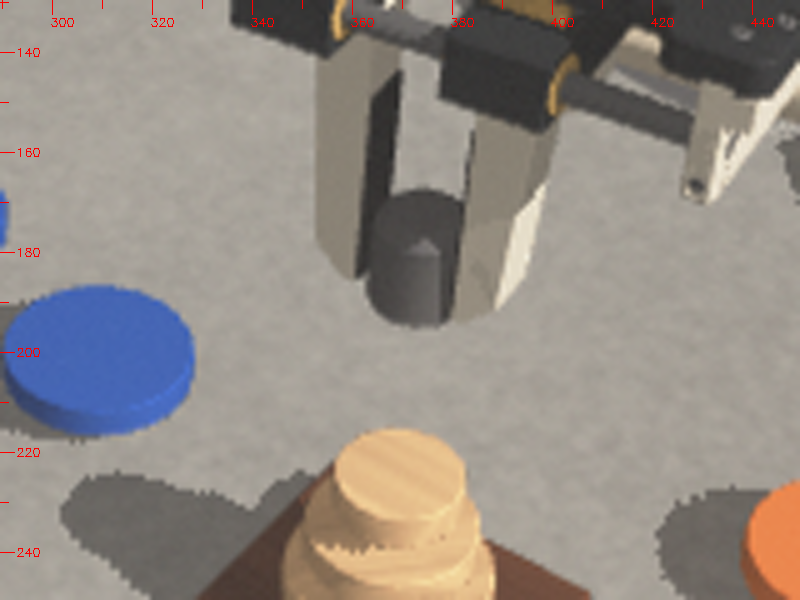

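Call:
carry_out(
  commands=[
    [[-0.07,3.02,0,0],[-0.07,3.02,0,0],[-0.07,3.02,0,0],[-0.07,3.02,0,0],[-0.07,3.02,0,0],[-0.07,3.02,0,0],[0,0,2.0,0],[0,0,2.0,0],[0,0,2.0,0],[0,0,2.0,0],[0,0,2.0,0],[0,0,1.0,0],[0,0,0,0],[0,0,0,0]],
  ],
)

```text
t: 6.53
tool_pos: [0.4491, 0.2008, 0.0219]
orientation: [0.0, -3.139, 0.001]
force: [0.2, -0.1, -2.4]
opening: 0.0274
```

```bash
python3 - <<'E'
from h import *
s=robot.read_state();p=s['tool_pos'];print(p,s['opening'],s['force'])
snap('scene',410,240,120,90,6.6,'s7')
snap('top',130,240,120,90,6.6,'t7')
E
```

```text
[0.4491017  0.20082658 0.02185931] 0.027426079271543894 [ 0.24854516 -0.10989009 -2.40503969]
```

View pics/s7.png

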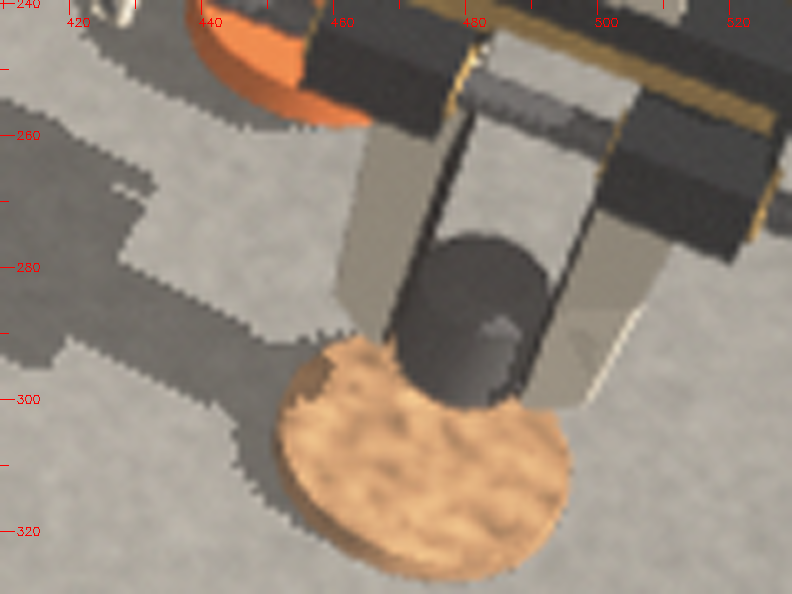

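View pics/t7.png

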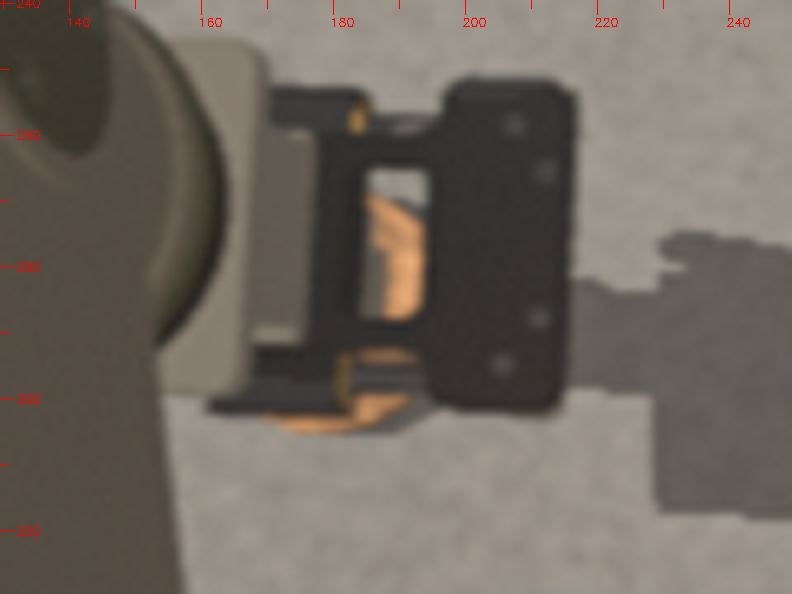

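Call:
carry_out(
  commands=[
    [[0,0,1.0,0],[0,0,1.0,0],[0,0,0.5,0],[0,0,0.1,0],[0,0,0.1,0],[0,0,0,0],[0,0,0,0]],
  ],
)

```text
t: 7.22
tool_pos: [0.4502, 0.2012, -0.0042]
orientation: [-0.0, 3.141, 0.0]
force: [-0.6, -1.1, -1.2]
opening: 0.0271
```

```bash
python3 - <<'E'
from h import *
s=robot.read_state();p=s['tool_pos'];print(p,s['opening'],s['force'])
snap('scene',410,240,120,90,6.6,'s8')
print(bbox('scene',rings(.4495,.2014,.0074,[(.014,0)])),bbox('scene',rings(.4495,.2014,.0074,[(.032,0)])))
E
```

```text
[ 0.45023128  0.20124145 -0.00418577] 0.027124522181987833 [-0.59077258 -1.06973103 -1.23429098]
[464.05413915 298.96782691 483.6247122  314.43215091] [451.55551864 289.42691358 496.30278046 324.79751936]
```

View pics/s8.png

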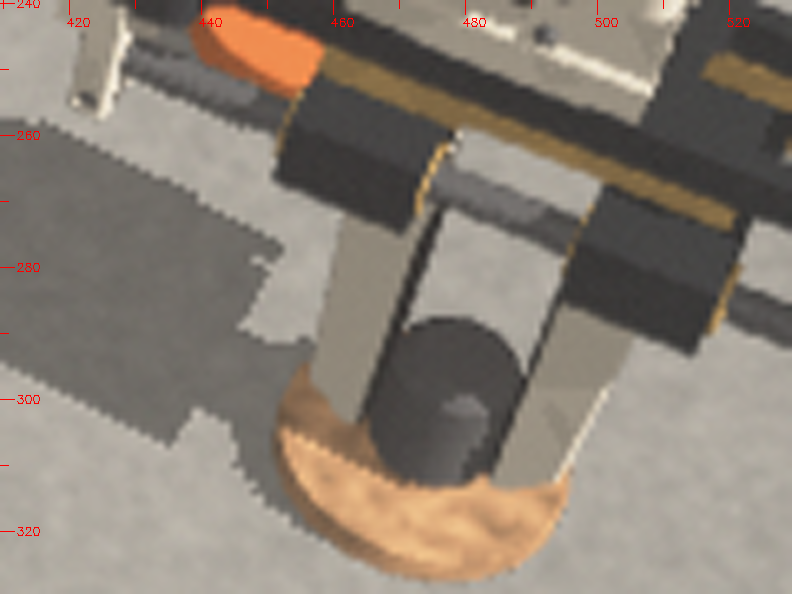

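Call:
carry_out(
  commands=[
    [[0,0,0.1,0],[0,0,0.1,0],[0,0,0,0],[0,0,0,0]],
  ],
)

```text
t: 7.6
tool_pos: [0.45, 0.2012, -0.0064]
orientation: [0.0, -3.142, 0.0]
force: [0.2, 0.9, -2.9]
opening: 0.0273
```

Call:
carry_out(
  commands=[
    [[0,0,0.1,0],[0,0,0,0],[0,0,0,0]],
  ],
)

```text
t: 7.85
tool_pos: [0.4503, 0.2012, -0.007]
orientation: [-0.0, 3.141, 0.0]
force: [-1.5, -1.1, 3.1]
opening: 0.027
```

Call:
carry_out(
  commands=[
    [[0,0,0.1,0],[0,0,0,0],[0,0,0,0]],
  ],
)

```text
t: 8.1
tool_pos: [0.4504, 0.2013, -0.0071]
orientation: [-0.001, 3.141, -0.0]
force: [-5.9, -2.7, 13.1]
opening: 0.0275
```

Call:
carry_out(
  commands=[
    [[0,0,-0.1,0],[0,0,0,0],[0,0,0,0]],
  ],
)

```text
t: 8.35
tool_pos: [0.4504, 0.2013, -0.0071]
orientation: [-0.0, 3.141, 0.0]
force: [-2.0, -0.2, 4.6]
opening: 0.0275
```

Call:
carry_out(
  commands=[
    [[0,0,0,0],[0,0,0,0],[0,0,0,0],[0,0,0,0],[0,0,0,0],[0,0,0,0],[0,0,0,0],[0,0,0,0],[0,0,-1,0],[0,0,-2,0],[0,0,-3,0],[0,0,-3,0],[0,0,-3,0],[0,0,-3,0],[0,0,-1,0],[0,0,0,0]],
  ],
  claw=5.5,
)

```text
t: 9.68
tool_pos: [0.4525, 0.202, 0.1569]
orientation: [-0.0, 3.135, 0.003]
force: [0.2, -0.5, 0.6]
opening: 0.055
```

```bash
python3 - <<'E'
from h import *
s=robot.read_state();p=s['tool_pos'];print(p,s['opening'],s['force'])
snap('scene',420,250,100,75,8,'s9')
E
```

```text
[0.4524537  0.20196113 0.15693714] 0.05496729340160518 [ 0.15061716 -0.53665098  0.56228158]
```

View pics/s9.png

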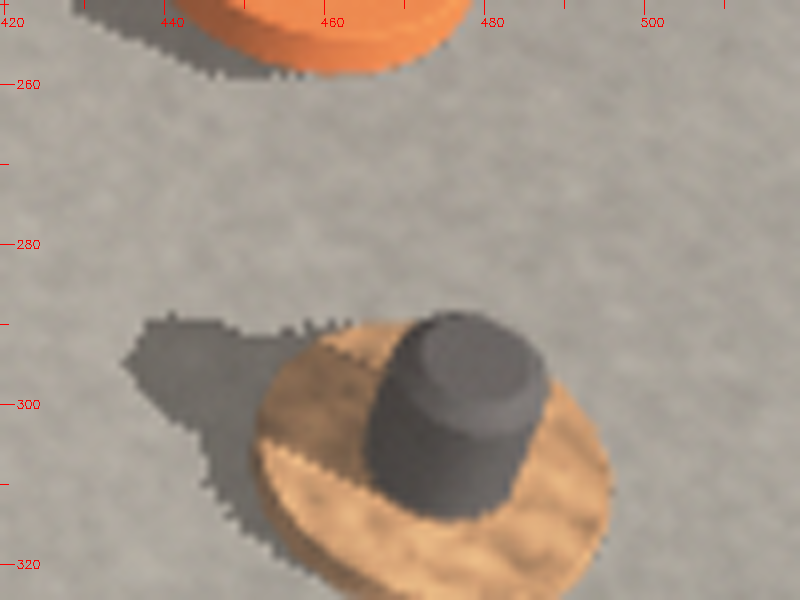

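```bash
python3 - <<'E'
from h import *
snap('scene',330,200,80,60,10,'s10')
snap('top',245,255,80,60,10,'t10')
E
```

```text
(no output)
```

View pics/s10.png

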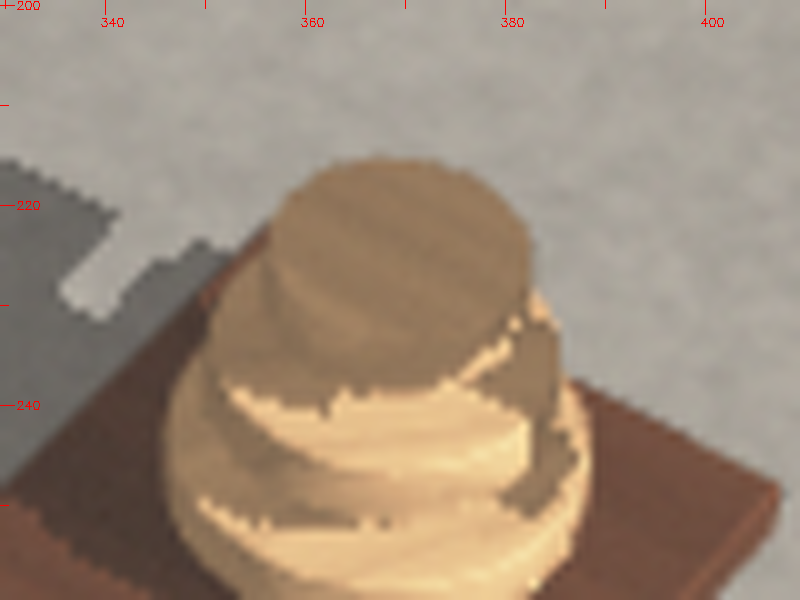

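View pics/t10.png

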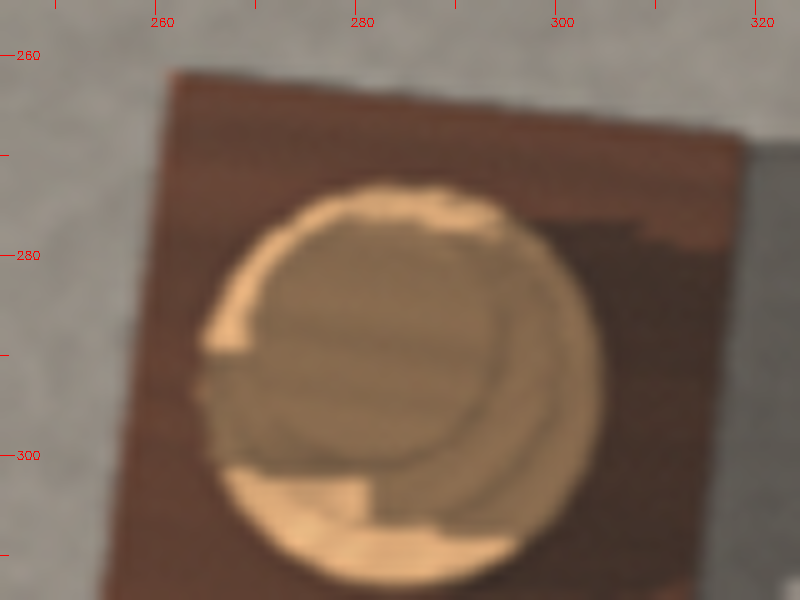

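```bash
python3 - <<'E'
from h import *
print('lidS',fit([(.02,0),(.02,.012)],(356.5,215.1,382.8,238.7),(269.1,None,None,None)))
print('lidS',fit([(.02,0),(.02,.012)],(356.5,215.1,382.8,238.7),None,z=.066))
print('top only',fit([(.02,.012)],None,(269.1,276,294,301),z=.066))
E
```

```text
lidS (array([0.4391, 0.0203, 0.0614]), array([-0.5, -0.4,  0.6,  0.4,  0.1]))
lidS (array([0.4435, 0.0221]), array([-0.6, -0.5,  0.6,  0.4]))
top only (array([0.4429, 0.0208]), array([-0.3, -0.3,  0.3,  0.3]))
```

Call:
carry_out(
  commands=[
    [[0.12,-3.02,0,0],[0.12,-3.02,0,0],[0.12,-3.02,0,0],[0.12,-3.02,0,0],[0.1,-3.0,0,0],[0.1,-3.0,0,0],[0,0,1.5,0],[0,0,1.5,0],[0,0,1.5,0],[0,0,1.5,0],[0,0,1,0],[0,0,0,0],[0,0,0,0]],
  ],
)

```text
t: 10.92
tool_pos: [0.4419, 0.0205, 0.0812]
orientation: [0.001, -3.138, -0.0]
force: [-0.4, -1.0, 0.6]
opening: 0.0552
```

```bash
python3 - <<'E'
from h import *
s=robot.read_state();p=s['tool_pos'];print(p,s['opening'],s['force'])
E
```

```text
[0.44191119 0.02051389 0.08116973] 0.05520410086191728 [-0.44162513 -0.96894449  0.58768214]
```

Down 36 mm more, then look before closing.

Call:
carry_out(
  commands=[
    [[-0.1,0.05,1.0,0],[0,0,1.0,0],[0,0,1.0,0],[0,0,0.5,0],[0,0,0,0],[0,0,0,0]],
  ],
)

```text
t: 11.42
tool_pos: [0.4438, 0.0209, 0.0471]
orientation: [0.001, -3.14, -0.0]
force: [-0.1, 0.3, -0.2]
opening: 0.055
```

```bash
python3 - <<'E'
from h import *
s=robot.read_state();p=s['tool_pos'];print(p,s['opening'],s['force'])
snap('scene',320,180,100,75,8,'s11')
E
```

```text
[0.44381816 0.02089409 0.04713009] 0.05500479665489448 [-0.1207782   0.32228821 -0.15434441]
```

View pics/s11.png

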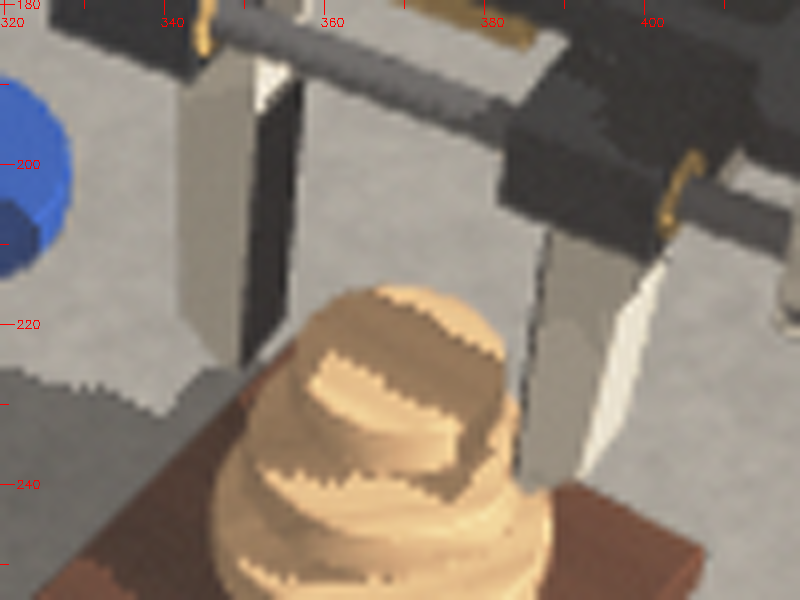

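Call:
carry_out(
  commands=[
    [[0,0,0.25,0],[0,0,0,0],[0,0,0,0],[0,0,0,0],[0,0,0,0]],
  ],
)

```text
t: 11.88
tool_pos: [0.4445, 0.0208, 0.0453]
orientation: [-0.0, 3.141, -0.0]
force: [0.3, -0.4, 0.4]
opening: 0.0551
```

Call:
carry_out(
  commands=[
    [[0,0,0,0],[0,0,0,0],[0,0,0,0],[0,0,0,0],[0,0,0,0],[0,0,0,0],[0,0,0,0],[0,0,0,0]],
  ],
  claw=3.2,
  grip_force=12,
)

```text
t: 12.55
tool_pos: [0.4443, 0.0209, 0.0452]
orientation: [-0.0, 3.142, -0.0]
force: [-0.4, 0.2, 1.7]
opening: 0.0395
```

Call:
carry_out(
  commands=[
    [[0,0,-0.5,0],[0,0,-1.0,0],[0,0,-2.0,0],[0,0,-2.5,0],[0,0,-2.5,0],[0,0,-2.0,0],[0,0,0,0],[0,0,0,0],[0,0,0,0]],
  ],
)

```text
t: 13.3
tool_pos: [0.4441, 0.0209, 0.1499]
orientation: [0.0, -3.141, -0.0]
force: [-0.5, 0.3, 0.3]
opening: 0.0397
```

```bash
python3 - <<'E'
from h import *
s=robot.read_state();p=s['tool_pos'];print(p,s['opening'],s['force'])
snap('scene',310,110,120,90,6.6,'s12')
E
```

```text
[0.44405404 0.02087448 0.14988211] 0.03968309236343953 [-0.54254765  0.28302836  0.2501799 ]
```

View pics/s12.png

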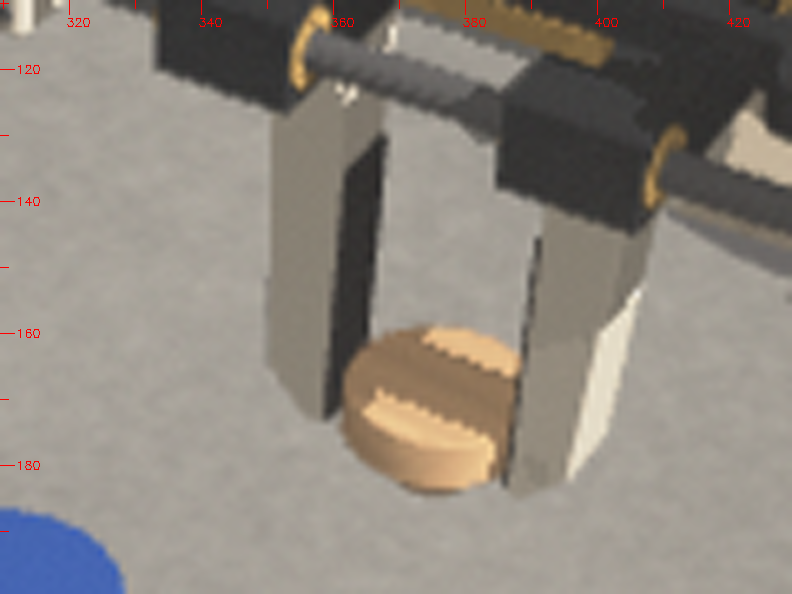

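```bash
python3 - <<'E'
from h import *
print(fit([(.02,0),(.02,.012)],(361.5,158.7,None,184.4),None,z=.169))
print(fit([(.02,0),(.02,.012)],(361.5,158.7,None,184.4),None,z=.1707))
E
```

```text
(array([0.4419, 0.0224]), array([-0. ,  0.1, -0.1]))
(array([0.4439, 0.0233]), array([-0.,  0., -0.]))
```

Call:
carry_out(
  commands=[
    [[-0.47,-3.14,0,0],[-0.47,-3.14,0,0],[-0.47,-3.14,0,0],[-0.46,-3.14,0,0],[-0.46,-3.14,0,0],[-0.46,-3.14,0,0],[-0.46,-3.15,0,0],[0,0,1.5,0],[0,0,1.5,0],[0,0,1.5,0],[0,0,1,0],[0,0,0.5,0],[0,0,0,0],[0,0,0,0],[0,0,0,0]],
  ],
)

```text
t: 14.6
tool_pos: [0.4774, -0.1991, 0.091]
orientation: [-0.001, 3.141, -0.001]
force: [0.2, 0.0, 0.9]
opening: 0.0397
```

```bash
python3 - <<'E'
from h import *
s=robot.read_state();p=s['tool_pos'];print(p,s['opening'],s['force'])
snap('scene',180,110,120,90,6.6,'s13')
snap('top',370,220,120,90,6.6,'t13')
E
```

```text
[ 0.47743356 -0.19910758  0.09099639] 0.03970634514580161 [0.24086653 0.01900987 0.94062724]
```

View pics/s13.png

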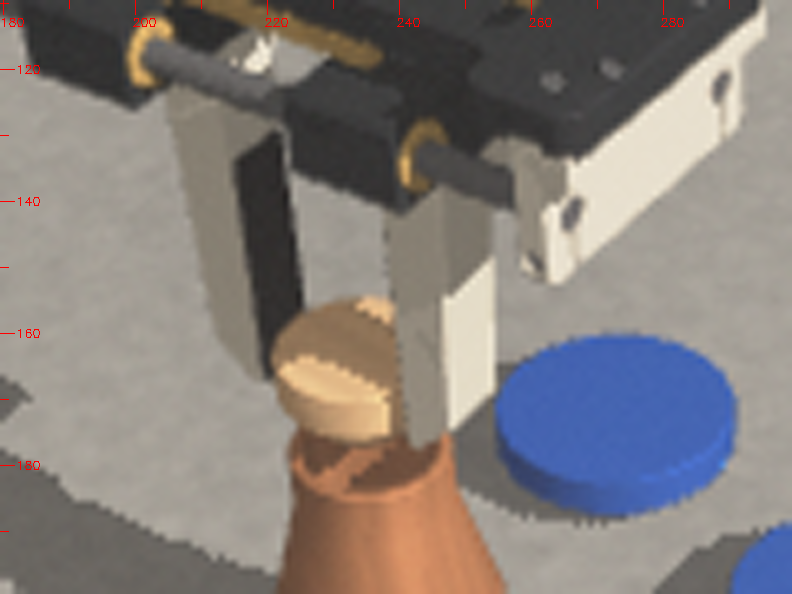

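View pics/t13.png

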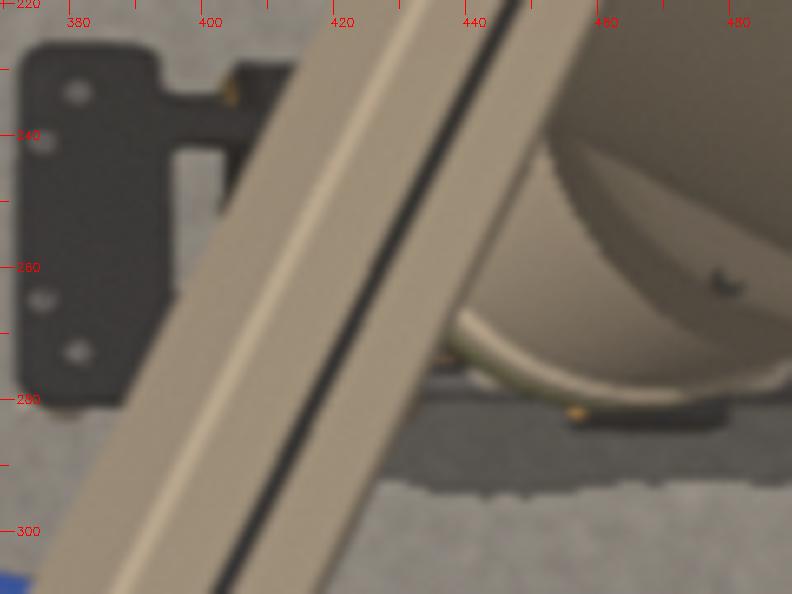

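```bash
python3 - <<'E'
from h import *
for z in(.110,.1118):
  print(fit([(.02,0),(.02,.012)],(220.7,154.5,None,176.5),None,z=z,x0=(.48,-.2,.1)))
  print(bbox('scene',rings(.4764,-.1988,z,[(.02,0),(.02,.012)])))
E
```

```text
(array([ 0.4753, -0.1988]), array([ 0. , -0.2,  0.2]))
[220.2405666  154.68382355 247.37623816 177.07144419]
(array([ 0.477 , -0.1972]), array([ 0. , -0.2,  0.2]))
[220.09875377 153.73627323 247.27947228 176.13739261]
```

Call:
carry_out(
  commands=[
    [[0,0,0.5,0],[0,0,0.4,0],[0,0,0.3,0],[0,0,0,0],[0,0,0,0]],
  ],
)

```text
t: 15.12
tool_pos: [0.4765, -0.1988, 0.0777]
orientation: [0.0, -3.141, -0.001]
force: [-0.6, -0.4, 0.0]
opening: 0.0392
```

Call:
carry_out(
  commands=[
    [[0,0,0.2,0],[0,0,0,0],[0,0,0,0]],
  ],
)

```text
t: 15.37
tool_pos: [0.4768, -0.199, 0.0761]
orientation: [0.0, -3.141, -0.0]
force: [-0.1, 0.7, 0.2]
opening: 0.0396
```

Call:
carry_out(
  commands=[
    [[0,0,0.1,0],[0,0,0,0],[0,0,0,0]],
  ],
)

```text
t: 15.62
tool_pos: [0.4768, -0.199, 0.0751]
orientation: [0.0, -3.142, 0.0]
force: [-0.5, -0.4, -0.4]
opening: 0.0395
```

```bash
python3 - <<'E'
from h import *
s=robot.read_state();p=s['tool_pos'];print(p,s['opening'],s['force'])
snap('scene',180,110,120,90,6.6,'s14')
E
```

```text
[ 0.47684042 -0.19903591  0.07512779] 0.03951304638739839 [-0.45328312 -0.42981246 -0.38886089]
```

View pics/s14.png

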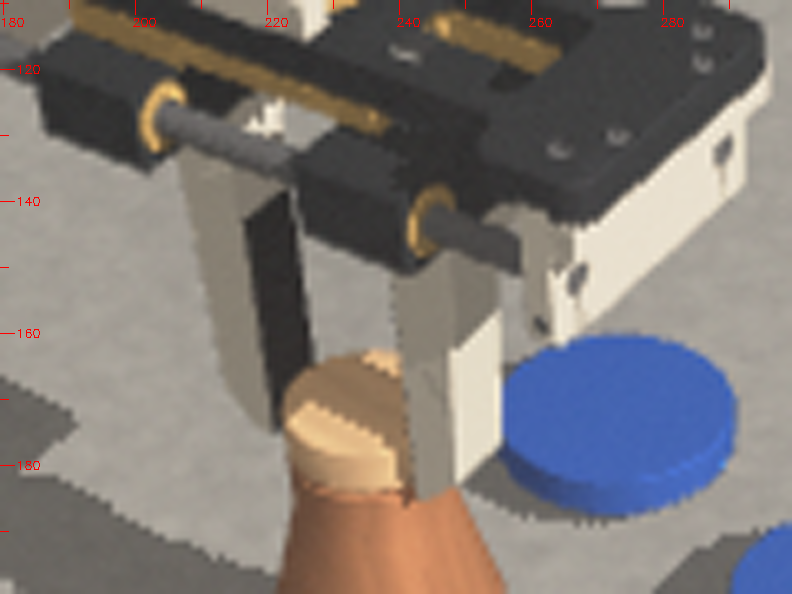

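Call:
carry_out(
  commands=[
    [[0,0,0.1,0],[0,0,0,0],[0,0,0,0]],
  ],
)

```text
t: 15.92
tool_pos: [0.4769, -0.1991, 0.0742]
orientation: [-0.0, 3.141, -0.0]
force: [-0.6, 0.5, 0.8]
opening: 0.0398
```

Call:
carry_out(
  commands=[
    [[0,0,0,0],[0,0,0,0],[0,0,0,0],[0,0,0,0],[0,0,0,0],[0,0,0,0],[0,0,-0.5,0],[0,0,-1,0],[0,0,-2,0],[0,0,-3,0],[0,0,-2,0],[0,0,0,0],[0,0,0,0]],
  ],
  claw=5.5,
)

```text
t: 17.0
tool_pos: [0.4782, -0.1997, 0.1617]
orientation: [-0.001, 3.138, -0.003]
force: [-0.1, -0.5, 0.2]
opening: 0.0548
```

```bash
python3 - <<'E'
from h import *
s=robot.read_state();p=s['tool_pos'];print(p,s['opening'],s['force'])
snap('scene',190,140,100,75,8,'s15')
E
```

```text
[ 0.47822444 -0.19972343  0.16172568] 0.054778147252125785 [-0.06935794 -0.4840573   0.24899536]
```

View pics/s15.png

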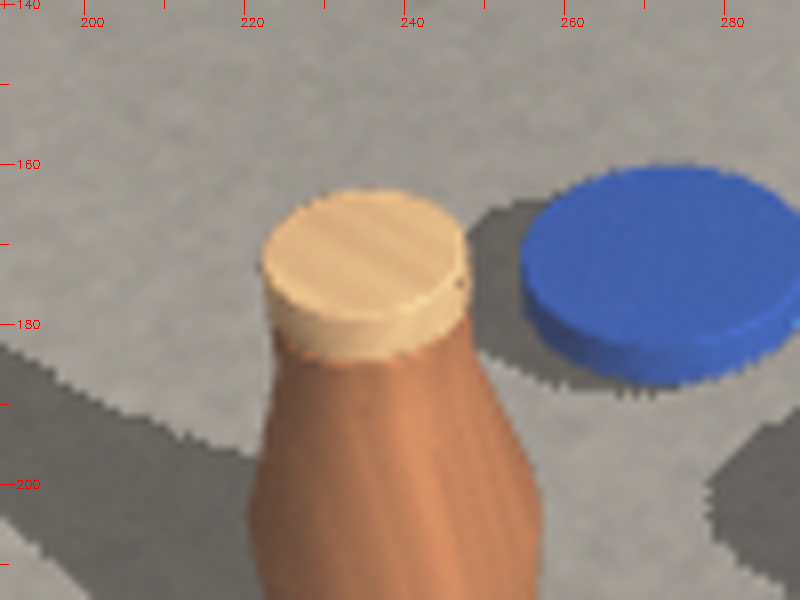

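The small lid sits level on the small jar (scene 235,172). Next I'll measure the medium lid.

```bash
python3 - <<'E'
from h import *
print(bbox('scene',rings(.4764,-.1988,.0932,[(.02,0),(.02,.012)])))
snap('scene',330,210,80,60,10,'s16')
snap('top',245,255,80,60,10,'t16')
E
```

```text
[221.54255425 163.38605039 248.26486734 185.64642719]
```

View pics/s16.png

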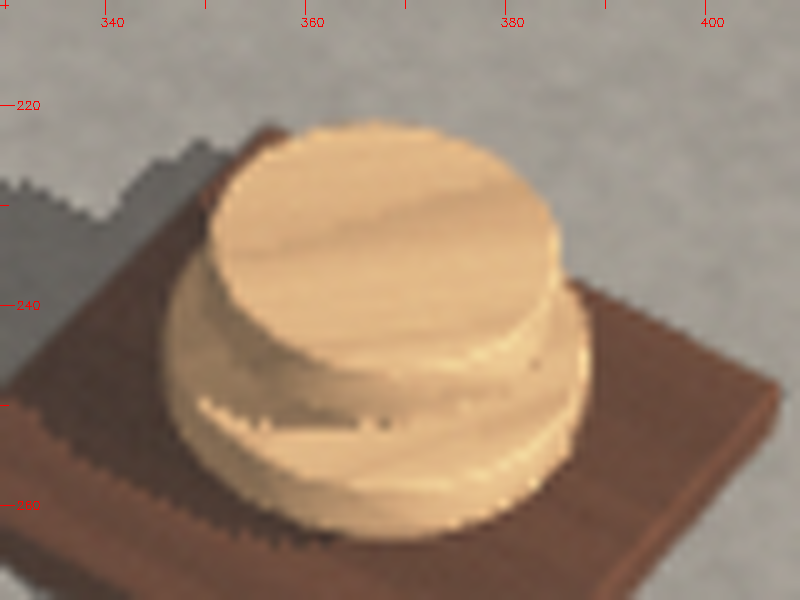

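View pics/t16.png

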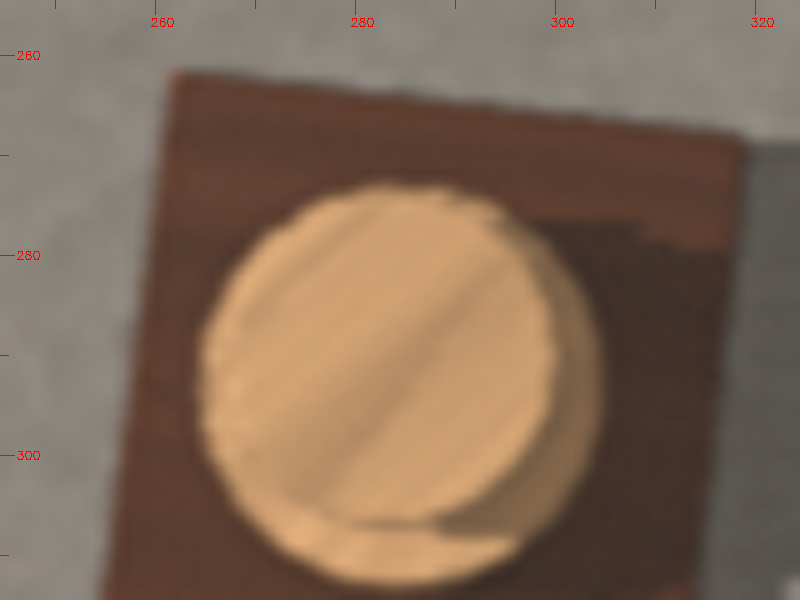

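```bash
python3 - <<'E'
from h import *
print('topface M',fit([(.027,0)],(350.5,221.5,385.7,246.8),(None,None,300,307)))
print('topface M',fit([(.027,0)],(350.5,221.5,385.7,246.8),(None,None,300,307),z=.055))
E
```

```text
topface M (array([0.4419, 0.0201, 0.0547]), array([-0.4,  0. ,  0.1, -0. , -0.2,  0.1]))
topface M (array([0.442 , 0.0202]), array([-0.4, -0. ,  0.1, -0.1, -0.3,  0. ]))
```

Call:
carry_out(
  commands=[
    [[0.5,3.13,0,0],[0.5,3.13,0,0],[0.5,3.13,0,0],[0.5,3.13,0,0],[0.5,3.13,0,0],[0.5,3.13,0,0],[0.5,3.14,0,0],[0,0,2,0],[0,0,2,0],[0,0,2,0],[0,0,2,0],[0,0,2,0],[0,0,0,0],[0,0,0,0],[0,0,0,0]],
  ],
  claw=7.0,
)

```text
t: 18.4
tool_pos: [0.4418, 0.0202, 0.0596]
orientation: [0.0, -3.141, -0.0]
force: [1.2, 0.4, 0.3]
opening: 0.0698
```

```bash
python3 - <<'E'
from h import *
s=robot.read_state();p=s['tool_pos'];print(p,s['opening'],s['force'])
E
```

```text
[0.44184375 0.02015168 0.0595928 ] 0.06976759262812104 [1.22851774 0.37982809 0.31462189]
```

Call:
carry_out(
  commands=[
    [[0,0,1.0,0],[0,0,1.0,0],[0,0,1.0,0],[0,0,0.6,0],[0,0,0,0],[0,0,0,0],[0,0,0,0]],
  ],
)

```text
t: 18.98
tool_pos: [0.442, 0.0202, 0.0233]
orientation: [-0.0, 3.141, -0.0]
force: [-0.0, 0.1, 0.0]
opening: 0.0704
```

```bash
python3 - <<'E'
from h import *
s=robot.read_state();p=s['tool_pos'];print(p,s['opening'],s['force'])
snap('scene',320,190,100,75,8,'s17')
E
```

```text
[0.44195668 0.02015515 0.02329232] 0.0703592016343315 [-0.04183733  0.05250262  0.01318661]
```

View pics/s17.png

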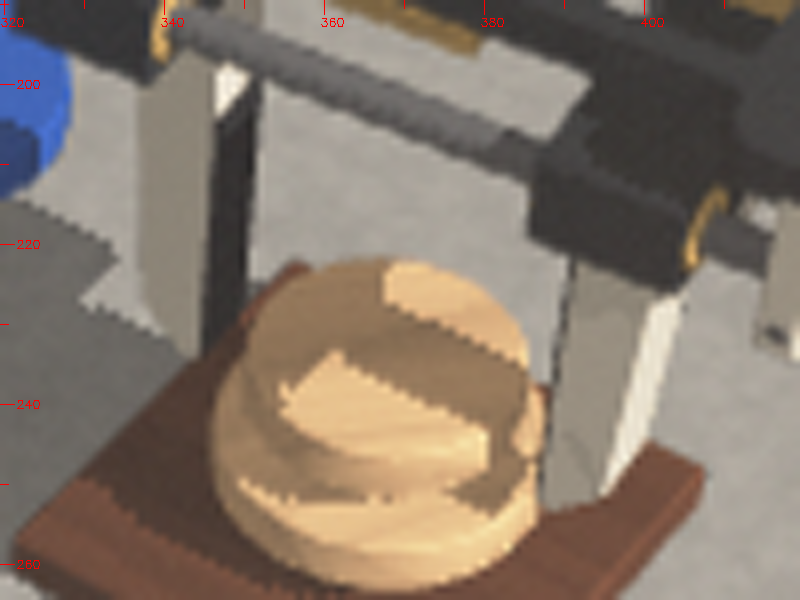

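Good: the fingers straddle the medium lid at the right height. Closing and lifting.

Call:
carry_out(
  commands=[
    [[0,0,0,0],[0,0,0,0],[0,0,0,0],[0,0,0,0],[0,0,0,0],[0,0,0,0],[0,0,0,0],[0,0,0,0]],
  ],
  claw=4.6,
  grip_force=12,
)

```text
t: 19.7
tool_pos: [0.4421, 0.0202, 0.0235]
orientation: [-0.0, 3.141, -0.0]
force: [-0.4, -0.4, 3.9]
opening: 0.0536
```

Call:
carry_out(
  commands=[
    [[0,0,-0.5,0],[0,0,-1.0,0],[0,0,-2.0,0],[0,0,-2.5,0],[0,0,-2.5,0],[0,0,-2.0,0],[0,0,0,0],[0,0,0,0],[0,0,0,0]],
  ],
)

```text
t: 20.45
tool_pos: [0.4413, 0.0202, 0.1277]
orientation: [0.0, -3.141, -0.0]
force: [-0.8, -0.3, -0.6]
opening: 0.0535
```

```bash
python3 - <<'E'
from h import *
s=robot.read_state();p=s['tool_pos'];print(p,s['opening'],s['force'])
snap('scene',310,140,120,90,6.6,'s18')
E
```

```text
[0.44134685 0.0201776  0.12766429] 0.05353373098853757 [-0.84173225 -0.29717904 -0.58857923]
```

View pics/s18.png

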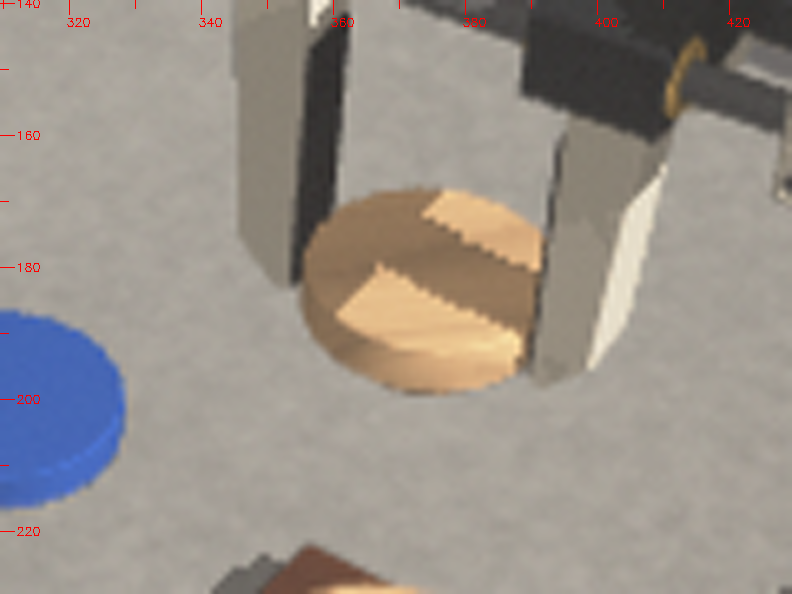

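Call:
carry_out(
  commands=[
    [[-3.26,1.26,0,0],[-3.26,1.26,0,0],[-3.26,1.26,0,0],[-3.26,1.26,0,0],[-3.26,1.26,0,0],[-3.26,1.26,0,0],[0,0,0,0],[0,0,1.5,0],[0,0,1.5,0],[0,0,1.2,0],[0,0,1.0,0],[0,0,0,0],[0,0,0,0],[0,0,0,0]],
  ],
)

```text
t: 21.67
tool_pos: [0.6377, 0.0957, 0.0769]
orientation: [-0.0, 3.141, 0.0]
force: [-0.3, 0.6, 0.4]
opening: 0.0534
```

```bash
python3 - <<'E'
from h import *
s=robot.read_state();p=s['tool_pos'];print(p,s['opening'],s['force'])
print(fit([(.027,0),(.027,.012)],(355.1,168,None,199.2),None,z=.1474))
snap('scene',290,280,120,90,6.6,'s19')
E
```

```text
[0.63768948 0.09571268 0.07690856] 0.05338737370247249 [-0.25758158  0.61428935  0.35622853]
(array([0.4411, 0.0216]), array([ 0. , -0.3,  0.3]))
```

View pics/s19.png

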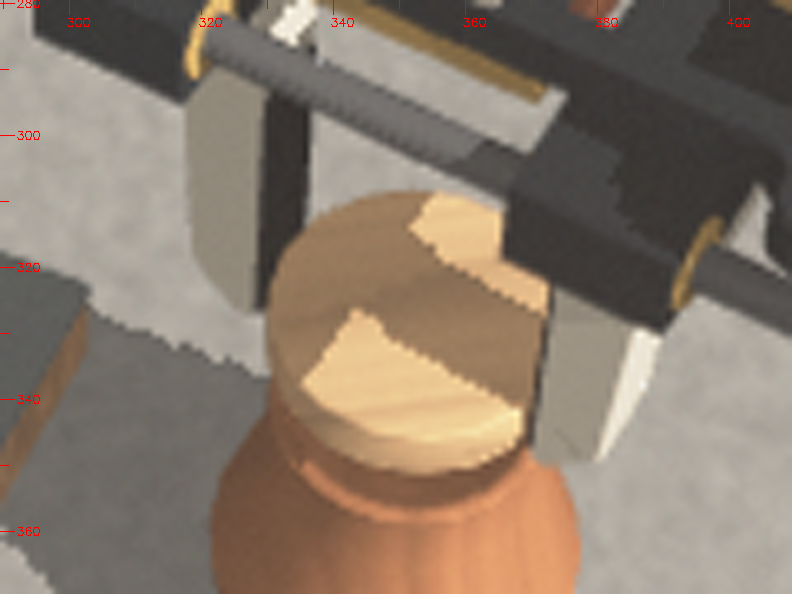

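```bash
python3 - <<'E'
from h import *
for z in(.095,.0965): print(fit([(.027,0),(.027,.012)],(329.8,308.1,None,351.2),None,z=z,x0=(.6,.1,.1)))
E
```

```text
(array([0.6364, 0.0965]), array([ 0. , -0.4,  0.4]))
(array([0.6373, 0.097 ]), array([ 0. , -0.5,  0.5]))
```

Call:
carry_out(
  commands=[
    [[0,0,0.5,0],[0,0,0.5,0],[0,0,0.4,0],[0,0,0,0],[0,0,0,0]],
  ],
)

```text
t: 22.13
tool_pos: [0.6369, 0.0958, 0.0615]
orientation: [0.0, -3.14, 0.0]
force: [1.0, -0.1, 0.3]
opening: 0.0535
```

Call:
carry_out(
  commands=[
    [[0,0,0.2,0],[0,0,0,0],[0,0,0,0]],
  ],
)

```text
t: 22.38
tool_pos: [0.6374, 0.0958, 0.0601]
orientation: [0.0, -3.142, 0.0]
force: [-0.2, -0.6, -0.7]
opening: 0.0538
```

Call:
carry_out(
  commands=[
    [[0,0,0.1,0],[0,0,0,0],[0,0,0,0]],
  ],
)

```text
t: 22.63
tool_pos: [0.6377, 0.0958, 0.0595]
orientation: [-0.0, 3.141, 0.0]
force: [-0.1, -0.1, 0.7]
opening: 0.0536
```

```bash
python3 - <<'E'
from h import *
s=robot.read_state();p=s['tool_pos'];print(p,s['opening'],s['force'])
snap('scene',290,280,120,90,6.6,'s20')
E
```

```text
[0.63768021 0.09584162 0.05949336] 0.05357738383427619 [-0.08618568 -0.07560933  0.6850486 ]
```

View pics/s20.png

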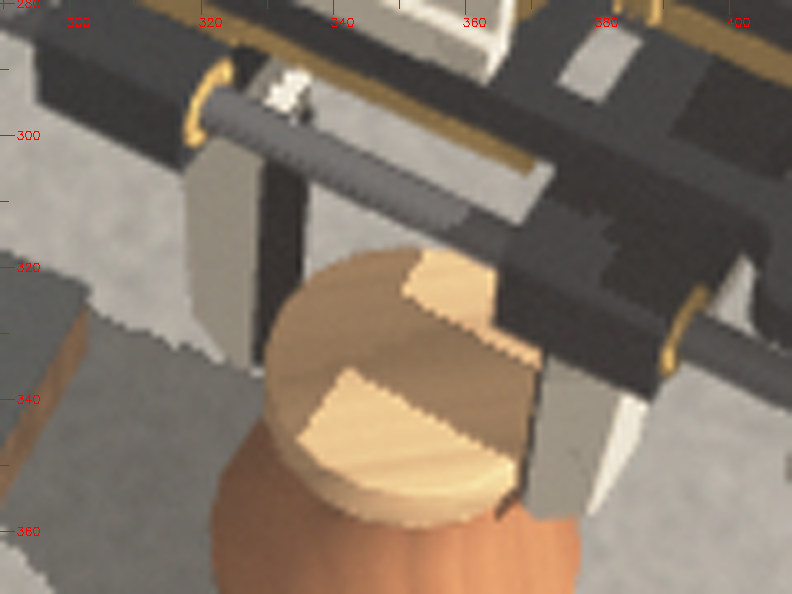

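Call:
carry_out(
  commands=[
    [[0,0,0,0],[0,0,0,0],[0,0,0,0],[0,0,0,0],[0,0,0,0],[0,0,0,0],[0,0,-0.5,0],[0,0,-1,0],[0,0,-2,0],[0,0,-3,0],[0,0,-3,0],[0,0,0,0],[0,0,0,0]],
  ],
  claw=7.0,
)

```text
t: 23.77
tool_pos: [0.6397, 0.096, 0.1586]
orientation: [-0.0, 3.135, 0.001]
force: [-0.3, 0.9, 0.1]
opening: 0.0702
```

```bash
python3 - <<'E'
from h import *
s=robot.read_state();p=s['tool_pos'];print(p,s['opening'],s['force'])
snap('scene',290,280,120,90,6.6,'s21')
crop('pics/full_s21.png',330,220,80,60,10,'pics/s21b.png')
print(bbox('scene',rings(.637,.0959,.0774,[(.027,0),(.027,.012)])))
print('lidL topface/disc',fit([(.033,0),(.033,.012)],(345.8,None,388.5,263.5),(264.5,272.75,305,313.4)))
E
```

```text
[0.63972973 0.09601605 0.15858252] 0.07021625935394918 [-0.28078619  0.94447517  0.11105942]
[328.69796942 316.49646756 374.14786353 359.97814512]
lidL topface/disc (array([0.4391, 0.0191, 0.0212]), array([-0.4, -0.1, -0. , -0.1,  0.2, -0.4, -0. ]))
```

View pics/s21.png

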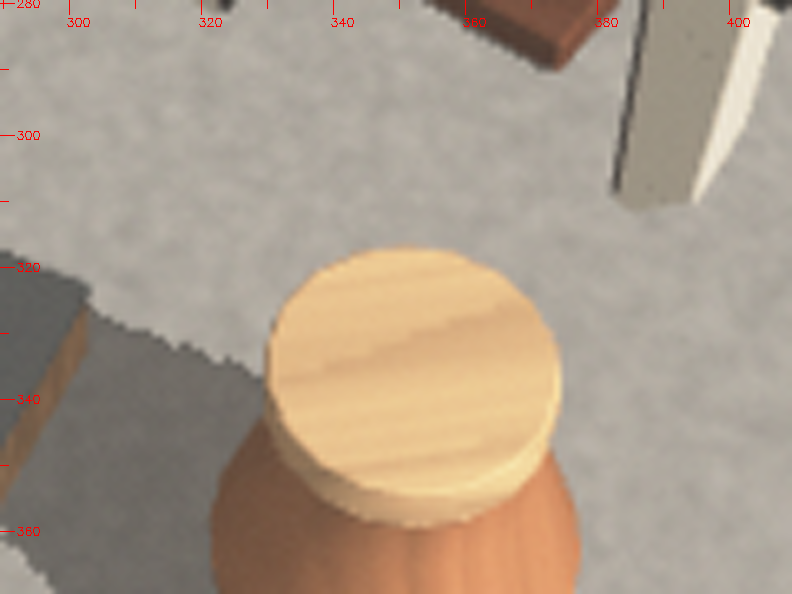

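View pics/s21b.png

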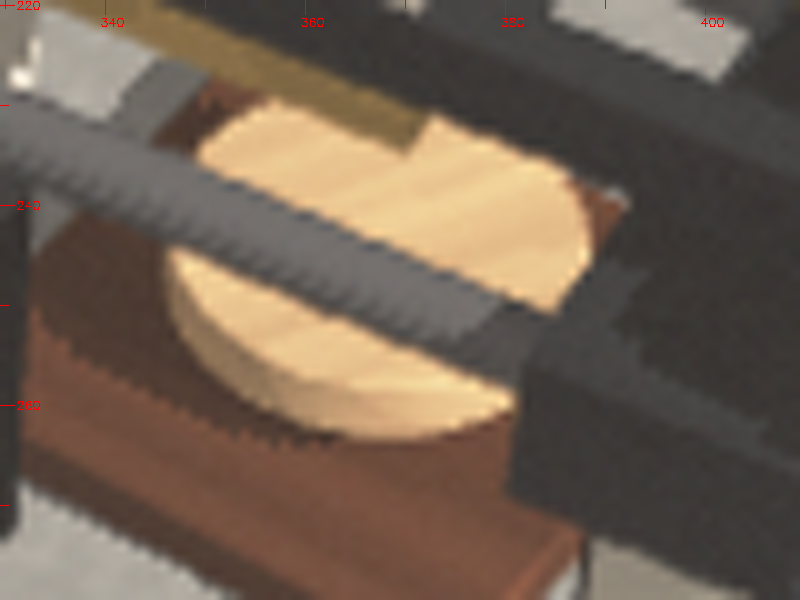

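Call:
carry_out(
  commands=[
    [[3.3,-1.28,0,0],[3.3,-1.28,0,0],[3.3,-1.28,0,0],[3.3,-1.28,0,0],[3.3,-1.28,0,0],[3.3,-1.28,0,0],[0,0,2.1,0],[0,0,2.1,0],[0,0,2.1,0],[0,0,2.1,0],[0,0,2.1,0],[0,0,0,0],[0,0,0,0],[0,0,0,0],[0,0,0,0]],
  ],
  claw=8.2,
)

```text
t: 25.07
tool_pos: [0.4404, 0.0189, 0.0505]
orientation: [-0.0, 3.14, -0.0]
force: [-0.1, -0.6, -0.1]
opening: 0.0816
```

```bash
python3 - <<'E'
from h import *
s=robot.read_state();p=s['tool_pos'];print(p,s['opening'],s['force'])
snap('scene',310,190,120,90,6.6,'s22')
E
```

```text
[0.44037687 0.0189202  0.05046852] 0.08161764069783037 [-0.0632092  -0.58270195 -0.13798332]
```

View pics/s22.png

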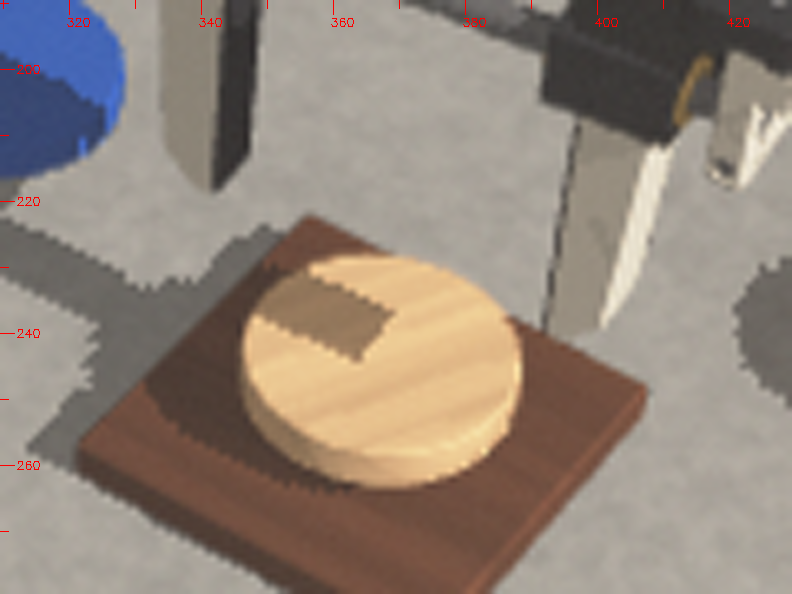

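```bash
python3 - <<'E'
from h import *
print(fit([(.033,0),(.033,.012)],(346,227.8,388.9,263.4)))
print(fit([(.033,0),(.033,.012)],(346,227.8,388.9,263.4),z=.021))
E
```

```text
(array([0.435 , 0.0183, 0.0168]), array([ 0.1, -0.1, -0.1,  0.1]))
(array([0.4388, 0.0199]), array([-0.1, -0.2,  0.1,  0.2]))
```

Call:
carry_out(
  commands=[
    [[0.05,0,1.5,0],[0,0,1.5,0],[0,0,1.0,0],[0,0,0.6,0],[0,0,0.3,0],[0,0,0,0],[0,0,0,0],[0,0,0,0]],
  ],
)

```text
t: 25.78
tool_pos: [0.4396, 0.0189, 0.0009]
orientation: [-0.0, 3.14, -0.0]
force: [-0.0, -0.5, 0.2]
opening: 0.082
```

```bash
python3 - <<'E'
from h import *
s=robot.read_state();p=s['tool_pos'];print(p,s['opening'],s['force'])
snap('scene',310,200,120,90,6.6,'s23')
E
```

```text
[0.43960038 0.01893615 0.00090448] 0.08199834374635184 [-0.01056879 -0.531478    0.19756431]
```

View pics/s23.png

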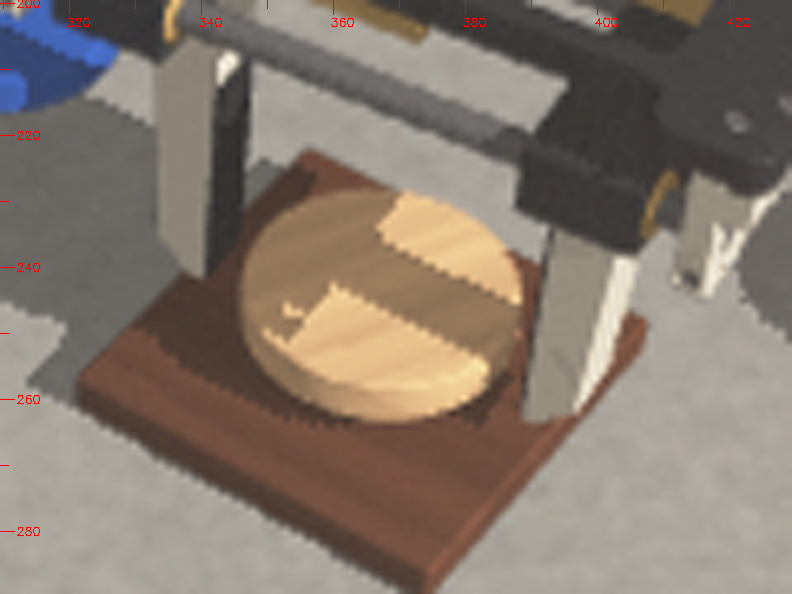

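The fingers straddle the large lid. Closing and lifting.

Call:
carry_out(
  commands=[
    [[0,0,0,0],[0,0,0,0],[0,0,0,0],[0,0,0,0],[0,0,0,0],[0,0,0,0],[0,0,0,0],[0,0,0,0]],
  ],
  claw=5.8,
  grip_force=12,
)

```text
t: 26.5
tool_pos: [0.4391, 0.019, 0.0004]
orientation: [-0.0, 3.141, -0.0]
force: [-0.1, -0.3, 3.1]
opening: 0.0656
```

Call:
carry_out(
  commands=[
    [[0,0,-0.5,0],[0,0,-1.0,0],[0,0,-2.0,0],[0,0,-2.5,0],[0,0,-2.5,0],[0,0,-2.5,0],[0,0,0,0],[0,0,0,0],[0,0,0,0]],
  ],
)

```text
t: 27.25
tool_pos: [0.4387, 0.019, 0.11]
orientation: [0.0, -3.142, -0.0]
force: [0.2, 0.4, -0.7]
opening: 0.0657
```

```bash
python3 - <<'E'
from h import *
s=robot.read_state();p=s['tool_pos'];print(p,s['opening'],s['force'])
snap('scene',310,140,120,90,6.6,'s24')
E
```

```text
[0.43867748 0.01899079 0.11003065] 0.06567096729488545 [ 0.23335691  0.37054888 -0.71884006]
```

View pics/s24.png

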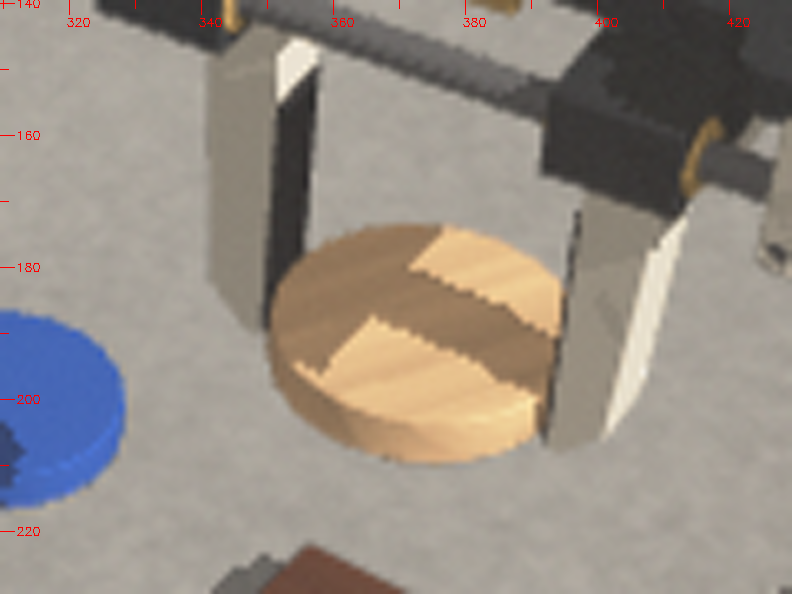

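Call:
carry_out(
  commands=[
    [[-2.8,-2.35,0,0],[-2.8,-2.35,0,0],[-2.8,-2.35,0,0],[-2.8,-2.35,0,0],[-2.8,-2.35,0,0],[-2.8,-2.35,0,0],[-2.8,-2.33,0,0],[0,0,0,0],[0,0,1.5,0],[0,0,1.5,0],[0,0,1.0,0],[0,0,1.0,0],[0,0,0,0],[0,0,0,0],[0,0,0,0]],
  ],
)

```text
t: 28.55
tool_pos: [0.6353, -0.1452, 0.0609]
orientation: [-0.001, 3.141, -0.0]
force: [-0.1, 0.6, -0.1]
opening: 0.0657
```

```bash
python3 - <<'E'
from h import *
s=robot.read_state();p=s['tool_pos'];print(p,s['opening'],s['force'])
snap('scene',140,200,120,90,6.6,'s25')
E
```

```text
[ 0.63525598 -0.14523165  0.06087709] 0.0656607122936137 [-0.06404727  0.556213   -0.13590573]
```

View pics/s25.png

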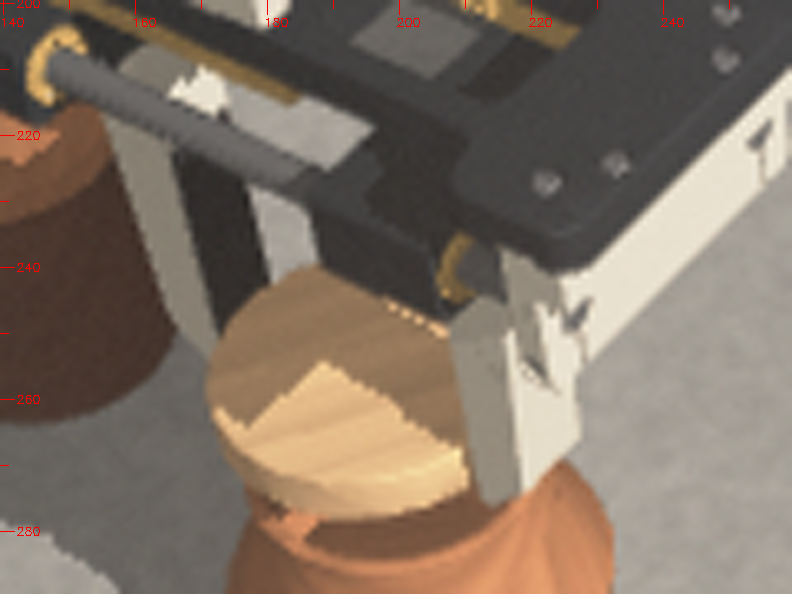

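```bash
python3 - <<'E'
from h import *
for z in(.0795,.081): print(fit([(.033,0),(.033,.012)],(170.9,None,None,278.1),None,z=z,x0=(.6,-.1,.1)))
# jar rim bottom/left check, as seen now
print(bbox('scene',rings(.6344,-.1452,.062,[(.0315,0)])))
E
```

```text
(array([ 0.6334, -0.1461]), array([-0.,  0.]))
(array([ 0.6342, -0.145 ]), array([-0.,  0.]))
[176.00314396 252.299616   222.05634823 286.41176923]
```

Aligned to about 1 mm. The seated TCP z is about 0.0436, so I lower in steps.

Call:
carry_out(
  commands=[
    [[0,0,0.5,0],[0,0,0.5,0],[0,0,0.4,0],[0,0,0,0],[0,0,0,0]],
  ],
)

```text
t: 29.02
tool_pos: [0.6344, -0.1451, 0.0455]
orientation: [0.0, -3.14, -0.001]
force: [0.2, -0.2, -0.5]
opening: 0.0657
```

Call:
carry_out(
  commands=[
    [[0,0,0.2,0],[0,0,0,0],[0,0,0,0]],
  ],
)

```text
t: 29.27
tool_pos: [0.635, -0.1453, 0.0441]
orientation: [0.0, -3.142, -0.0]
force: [-0.4, -0.4, -0.1]
opening: 0.0656
```

Call:
carry_out(
  commands=[
    [[0,0,0.1,0],[0,0,0,0],[0,0,0,0]],
  ],
)

```text
t: 29.52
tool_pos: [0.6352, -0.1453, 0.0434]
orientation: [-0.0, 3.141, -0.0]
force: [-0.1, 0.3, 0.4]
opening: 0.0658
```

```bash
python3 - <<'E'
from h import *
s=robot.read_state();p=s['tool_pos'];print(p,s['opening'],s['force'])
snap('scene',140,200,120,90,6.6,'s26')
E
```

```text
[ 0.63521301 -0.14528694  0.04340642] 0.06576388545122763 [-0.06596588  0.31144575  0.42003974]
```

View pics/s26.png

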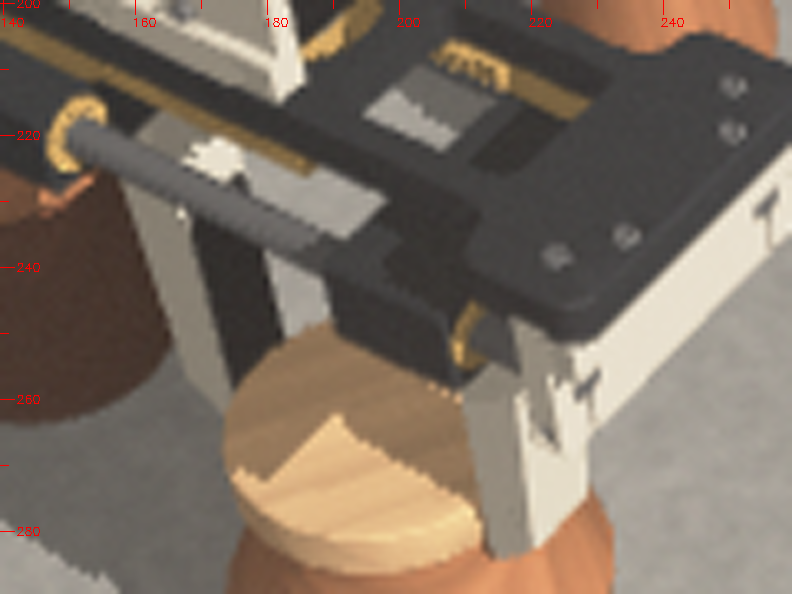

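Call:
carry_out(
  commands=[
    [[0,0,0,0],[0,0,0,0],[0,0,0,0],[0,0,0,0],[0,0,0,0],[0,0,0,0],[0,0,-0.5,0],[0,0,-1,0],[0,0,-2,0],[0,0,-3,0],[0,0,-3,0],[0,0,-3,0],[0,0,0,0],[0,0,0,0]],
  ],
  claw=8.0,
)

```text
t: 30.73
tool_pos: [0.6371, -0.1459, 0.1727]
orientation: [-0.0, 3.135, -0.003]
force: [0.1, 0.5, -0.7]
opening: 0.0799
```

Call:
carry_out(
  commands=[
    [[2.5,2.5,0,0],[2.5,2.5,0,0],[2.5,2.5,0,0],[2.5,2.5,0,0],[2.5,2.5,0,0],[2.5,2.5,0,0],[0,3,-2,0],[0,3,-2,0],[0,3,0,0],[0,3,0,0],[0,3,0,0],[0,3,0,0],[0,3,0,0],[0,3,0,0],[0,0,0,0],[0,0,0,0],[0,0,0,0]],
  ],
)

```text
t: 32.15
tool_pos: [0.4843, 0.2442, 0.2072]
orientation: [0.001, -3.14, 0.002]
force: [-0.7, 0.6, -0.4]
opening: 0.0793
```

```bash
python3 - <<'E'
from h import *
s=robot.read_state();p=s['tool_pos'];print(p,s['opening'],s['force'])
snap('scene',160,220,120,90,6.6,'s27')
snap('top',140,140,360,220,2.2,'t27')
print(bbox('scene',rings(.6344,-.1452,.062,[(.033,0),(.033,.012)])))
E
```

```text
[0.48425852 0.24421611 0.20719235] 0.0793462270788669 [-0.74451234  0.62596978 -0.41934919]
[173.3027826  245.74830531 223.14155268 287.27481543]
```

View pics/s27.png

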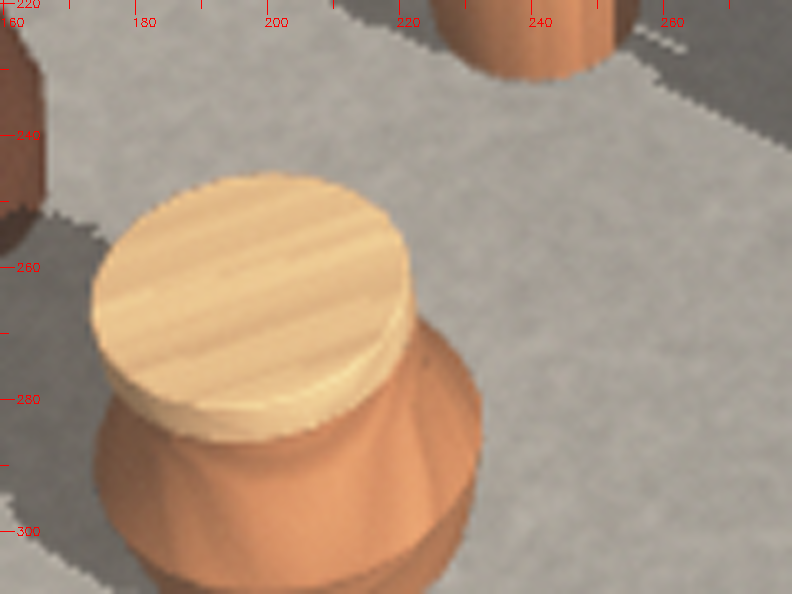

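View pics/t27.png

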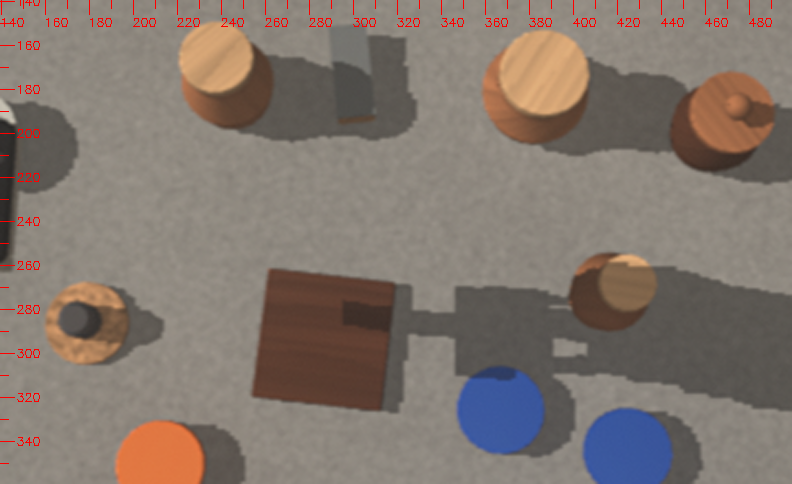

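View pics/full_s27.png

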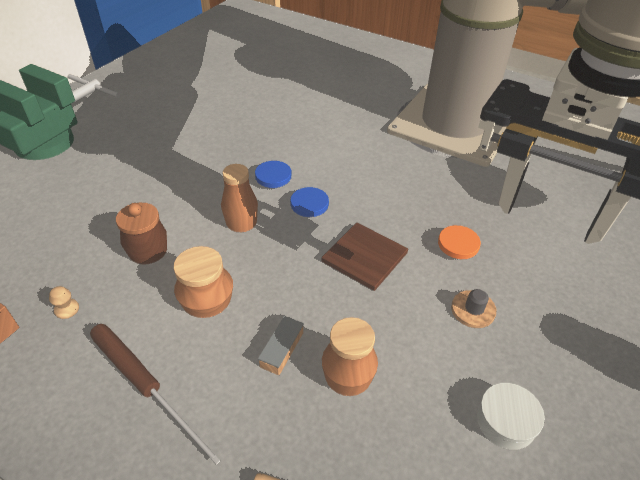

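All three lids are on: large at scene 199,266, medium at 352,338 and small at 236,174. The weight stands on the pad (478,302) and the pot hasn't moved. Handing in.

```bash
python3 -c "
from plant import robot
print(robot.close_job(), robot.read_state()['t'])"
```

```text
the job is handed in; nothing more can be done
the job is handed in; nothing more can be done
```

I took the stack apart from the top. The weight now stands upright on the cork pad, and the small, medium and large lids are each seated on the jar they fit. I handed the job in after about 32 s, with the gripper open and clear of everything.

- **Lids:** in the last scene pictures each lid looked level. Its outline matched the one predicted for a fully seated lid to within about 1.5 px, roughly 2 mm.
- **Weight, jars and pot:** the weight stood near the pad's centre. The jars and the pot looked to be where they started; I compared the pictures by eye.
- **Height readings disagreed:** in the camera the fingertips stood about 20 mm above the reported TCP, though the stated overhang puts them 14 mm below it. The difference stayed the same at every height, so I set the grasp and placing heights from the pictures and from contact. The reported TCP height went slightly negative at the pad, which this explains.
- **Camera heights:** the jar rims measured 2 to 3 mm lower than the stated heights, about as good as the calibration allows.

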